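Clamp a tube on the welding bench with a reversible ratchet bridge clamp

ROBOT

A 6-joint arm with a two-finger parallel gripper is mounted at the origin on the work surface. World frame = base frame: x ahead of the robot, y to its left, z up, the work surface at z = 0. Lengths are in m, angles in degrees, forces in N, time in s.
With the tool pointing down it reaches from about 0.35 to 0.875 m from the base axis. Payload 4.2 kg.
Tool frame: the origin (TCP) lies on the centre line of the jaws, within the pads' length; the fingertips stand 25 mm ahead of it and the grasp point (between the pads) lies 6 mm ahead of it; z points along the fingers, y is the line along which they close (so a half turn about z gives the same grasp; the last joint's range is limited). The gripper opens to 87 mm and grips with 3 to 60 N. Pads are 19 mm wide; open, the fingers measure 117 mm over their backs; the gripper's body (75 mm by 190 mm) begins 51 mm behind the grasp point.
Start: joints at [91.765, 22.042, 0.453, 0, -68.411, -14.817], TCP at [0.141, 0.609, 0.248] pointing down, gripper open.
Joint ranges: [-179.83, 179.83], [-69.29, 118.12], [-61.27, 80.66], [-181.25, 117.63], [-171.15, -9.14], [-177.46, 177.46]. Speed limits (degrees/s): [159.86, 159.86, 180, 180, 180, 180].

INTERFACE

Orientations are given as a 3x3 rotation matrix whose columns are the frame's x, y, z axes.
In Python, from station import r gives the robot as it stands.
- The arm moves only by the tool move_arm, never from a script. Its argument "series" is a list of rows, each an object with "grip": the opening, from 0 (shut) to 1 (fully open); "xyz": the shift along the tool's x, y, z in mm, a list of three; "angular": the turn, a rotation vector about the tool's x, y, z in rad, a list of three. A call has 1 to 10 rows; each row is the pose to reach, as a shift and turn from the pose commanded when the call began, along the tool's axes at that moment; what a row does not reach only later rows make up. A row lasts 1/10 s, in which the tool goes at most 50 mm and 8.59 degrees, less where a joint would pass 70% of its speed; a pose out of reach is approached as far as the arm can. A call with a gripper value outside its range is refused whole. The fingers move at their own pace and stop on an object; the grip force is fixed at half the most. Time passes only in rows, so rows that repeat a pose let the fingers close. It gives the time, the measured TCP pose, the force, the opening and the grip force at its end, in the units of the state.
- r.sense(): the state, without advancing time (a new reading comes with each control period).
- r.capture(name): name is "side" or "top" or "wrist"; returns a dict with "img" (384x512x3 uint8, red, green, blue), "camera_matrix" (3x3 intrinsics, pixels), "k1" (the pictures are not rectified: a ray, as slopes to the right and down, at radius r is drawn at 1 + k1 r^2 times it, then the intrinsics apply), "rvec" (rotation vector, rad) and "tvec" (3), from world to camera coordinates, as OpenCV has them; the wrist camera has in their place "hand_eye" (4x4, takes a point from camera to tool coordinates, whose origin is the TCP and whose axes are the flange's). Camera axes: x right, y down, z forward; pixel columns grow to the right and rows downward; lengths in m; the calibration is good to about 2 mm. A picture is of the moment at which its call begins: read the wrist's pose just before it. There is no depth.
- r.finish_job(): hands the job in; it is judged then, once.
The state is a dict: "time_s": time; "joints": joint angles; "joint_velocities": joint speeds; "effort": joint torques, N m; "tcp_pos": TCP position; "ee_rot": TCP orientation; "wrist_force": force on the tool from outside, world axes, zero at the start; "moment": the same for the moment, N m; "gripper_width": opening from 0.0 (shut) to 1.0 (fully open); "gripper_force": force on a finger pad.
Only numpy, scipy, OpenCV 4.12 (cv2) and the standard library are available. Lean on these libraries where they do the work, as an engineer would, in place of code of your own. Each camera call takes 0.05 s, during which the arm holds its last target. There are 200 camera calls.

TASK

Clamp the steel tube down for welding: push it under the bridge clamp until its far end is fully home and square against the end stop, flip the clamp's ratchet pawl from loosen to tighten, and work the lever back and forth until the foot bears hard on the tube and the screw will turn no further. Leave the pawl set to tighten, let go, and leave the spray can, the jar, the magnet square and the wire brush where they are.

Things in the scene. Friction and masses are not known exactly. Their poses are not given: they have to be found in the camera images.
- clamp: Bridge clamp fixed on the perforated deck (deck top is 4 mm above the bench). Origin: on the deck top, on the vertical screw axis. Its +x points from the lever's side to the end stop, z up. Two studs carry a beam across the tube; the screw goes down through the middle of the beam. Turning the screw clockwise seen from above lowers its foot, 8 mm a turn.
- beam_top (a point): On the screw axis, at the top of the grey beam, 95 mm above the deck; the beam measures 42 (x) x 232 (y) x 22 mm. On it lie the toothed ratchet wheel (56 mm across, 101 to 115 mm above the deck) and the lever. The 19 mm hex end of the screw stands up through the wheel to about 150 mm above the deck.
- stud_left (a point): Top of the upright stud at the clamp's y = +95 mm: 18 mm diameter, 121 mm high, its nut on the beam 32 mm across and 114 mm above the deck at the top, its round foot on the deck 60 mm across.
- stud_right (a point): Top of the like stud at the clamp's y = -95 mm.
- stop_face (a point): Middle of the end stop's upright face, 15 mm above the deck, at x = +65 mm in the clamp's frame. The stop is a steel angle 140 mm wide (y from -70 to +70) and 40 mm high.
- foot: Sprung steel foot under the screw, 38 mm diameter; origin at the middle of its underside. It starts about 1.5 to 3 mm above the tube's top. It does not turn. Once it meets the tube its spring gives way by 2 to 3 mm before the screw comes to its stop, then pressing with about 23 N.
- wheel (a joint): Turn of the ratchet wheel and screw (rad), growing clockwise seen from above = tightening. It starts between 0.2 and 1.4, the foot meets the tube at about 2.6, and it stops hard at 5.6. The 12 teeth are 0.52 rad apart. It stays where it is left, give or take 0.1; about 0.35 N m turns it.
- handle (a joint): Swing of the lever about the screw axis (rad): 0 = lever along the clamp's -x; positive = clockwise from above = towards the clamp's +y. Starts within 1.1 either side, can go 1.25 either way (to the stud nuts), stays where left. 0.3 to 0.45 N m moves it idle, 1 N m driving. It drives only the way the pawl is set, clicks over the teeth the other way, and may lose up to 0.52 before the pawl bites.
- grip (a point): Middle of the lever's black rubber grip, on its axis: 145 mm from the screw axis, 111 mm above the deck. The grip is 28 mm diameter, from 98 to 178 mm from the screw axis, with only the tube, the deck and loose things below it. Nearer the wheel is a flat shank 24 mm wide, its top 104 mm above the deck.
- pawl (a joint): Rocking of the double-ended pawl on the lever (rad), pivot on the lever 46 mm from the screw axis. Negative (to -0.5) = tab leans to the lever's negative side = loosens; positive (to +0.5) = tab leans to the positive side = tightens. Sprung either way from the middle; about 3 N at the tab flips it and does not move the lever. On a tooth tip it reads only 0.25. Starts set to loosen.
- tab (a point): Point on the pawl's upright steel thumb tab, 30 mm outward from the pawl's pivot, 146 mm above the deck. The tab is a plate 18 mm long (along the lever), 6 mm thick, from 112 to 157 mm above the deck. It swings up to 29 mm sideways from one setting to the other.
- tube: The work: a loose cut length of plain rectangular steel tube, 160 long (x) x 60 wide (y) x 30 mm high, wall 3 mm, 0.4 to 0.85 kg. Origin: middle of its underside; +x points to its far end. It lies on the deck under the bridge, roughly along the clamp's x, 25 to 45 mm short of the stop, up to 0.15 rad askew and 12 mm off the middle.
- tube_far (a point): Middle of the tube's far end face (the end that goes against the stop), 15 mm above the deck.
- tube_near (a point): Middle of the tube's near end face (towards the robot), 15 mm above the deck. When the tube is home it lies at about x = -95 mm in the clamp's frame.
- spray_can: Bystander: upright can, 66 mm diameter, 190 mm high, beside the clamp. Origin: middle of its base.
- dip_jar: Bystander: squat jar with a steel lid, 80 mm diameter, 75 mm high, beside the clamp. Origin: middle of its base.
- magnet_square: Bystander: flat dark triangular magnetic square, about 100 x 100 x 24 mm, lying on the deck in front of the clamp to one side. Origin: middle of its underside.
- wire_brush: Bystander: wire brush with a wooden back, 150 x 28 x 34 mm, lying on the deck in front of the clamp to one side. Origin: middle of its underside.
There are look-alikes about, which are no part of the job. Of the things that look like the tube, the smallest one is meant.

How it is judged (in metres and radians):
On the way, in this order (a step that is already met when the one before it is completed fails the run):
1. the tube's far end is home and square against the end stop (x of tube_far in the frame of clamp above 0.061 m and angle between the x axis of tube and the x axis of clamp, either way round below 0.05 rad), for 0.2 s.
2. the pawl is set to tighten and the foot bears on the tube (value of joint pawl above 0.12 rad and contact force between foot and tube above 8 N), for 0.2 s.
At the end, for the whole second after the job is handed in: The tube lies still with its far end within 4 mm of the end stop and square to it within 0.05 rad; the pawl is on the tighten side (above 0.12 rad); the screw is turned to within 0.5 rad of its stop (wheel above 5.1 rad) and the foot presses on the tube with more than 12 N (all of step 1 and value of joint pawl above 0.12 rad and value of joint wheel above 5.1 rad and contact force between foot and tube above 12 N and linear speed of tube below 0.01 m/s); the robot touches nothing.
It fails at once if the spray can is shifted by more than 20 mm (distance of spray_can from where it was at the start of the episode above 0.02 m).
It fails at once if the jar is shifted by more than 20 mm (distance of dip_jar from where it was at the start of the episode above 0.02 m).
It fails at once if the magnet square is shifted by more than 20 mm (distance of magnet_square from where it was at the start of the episode above 0.02 m).
It fails at once if the wire brush is shifted by more than 20 mm (distance of wire_brush from where it was at the start of the episode above 0.02 m).
It also fails if it takes over 72 s, if anything falls off the work surface, if the arm or the gripper's body presses on something with over 40 N, if the wrist force passes 120 N, or if a joint passes its speed limit or range.

## Working session

There is one attempt and no reset: what is moved stays moved. The work goes in short steps, Python scripts to look and compute and a tool call to move; the robot and the scene stay as the last step left them, time stands still between calls to the robot, and variables do not carry over. Pictures are saved under pics/ and viewed, at most 10 in all, crops included, and the job is handed in when it is done.

Besides the shell and the picture viewer there is one more tool, called after ">>>" as name(argument=value, ...), one argument or row to a line, values as JSON. move_arm: Moves the arm, as the interface text tells. Its arguments: {"type":"object","properties":{"series":{"type":"array"}},"required":["series"]}

```bash
mkdir -p pics; ls; python3 - <<'E'
from station import r
import cv2,numpy as np
s=r.sense();print(s)
for n in("side","top"):
    c=r.capture(n);cv2.imwrite(f"pics/{n}0.png",cv2.resize(c["img"][:,:,::-1],(800,600),interpolation=cv2.INTER_CUBIC));
    np.savez(f"pics/{n}0.npz",**c)
    print(n,{k:v for k,v in c.items() if k!="img"})
E
```

```text
pics
{'time_s': 0.0, 'joints': array([ 9.17649227e+01,  2.20919200e+01,  3.80542274e-01, -3.02116385e-02,
       -6.84098614e+01, -1.48193418e+01]), 'joint_velocities': array([-0.07690645, -0.07141489, -0.07647775,  0.10794789, -0.06183989,
       -0.02598421]), 'effort': array([ 9.37012082e-04, -3.90659058e+01,  1.87403780e+01,  4.21977371e+00,
        1.09325635e-02, -1.93255910e-04]), 'tcp_pos': array([0.1409928 , 0.60833669, 0.24644937]), 'ee_rot': array([[ 9.74112021e-01, -2.26065453e-01, -4.24895501e-04],
       [-2.26065843e-01, -9.74109695e-01, -2.13006964e-03],
       [ 6.76403328e-05,  2.17098080e-03, -9.99997641e-01]]), 'wrist_force': array([-0.47777118,  0.02338706, -0.58976521]), 'moment': array([ 0.00761588, -0.01842711,  0.01275652]), 'gripper_force': 0.0, 'gripper_width': 1.0016936784241226}
side {'camera_matrix': array([[469.93108456,   0.        , 265.15615964],
       [  0.        , 469.93108456, 185.02906845],
       [  0.        ,   0.        ,   1.        ]]), 'k1': -0.19636568122854076, 'rvec': array([ 2.29969782, -0.25674784,  0.13763946]), 'tvec': array([-0.50377945,  0.05965261,  1.5902409 ])}
top {'camera_matrix': array([[420.90925147,   0.        , 259.33577954],
       [  0.        , 420.90925147, 194.1987794 ],
       [  0.        ,   0.        ,   1.        ]]), 'k1': -0.10254850275713771, 'rvec': array([ 2.1947687 , -2.1713181 ,  0.08383836]), 'tvec': array([-0.15048575,  0.45311705,  1.56591616])}
```

View pics/side0.png

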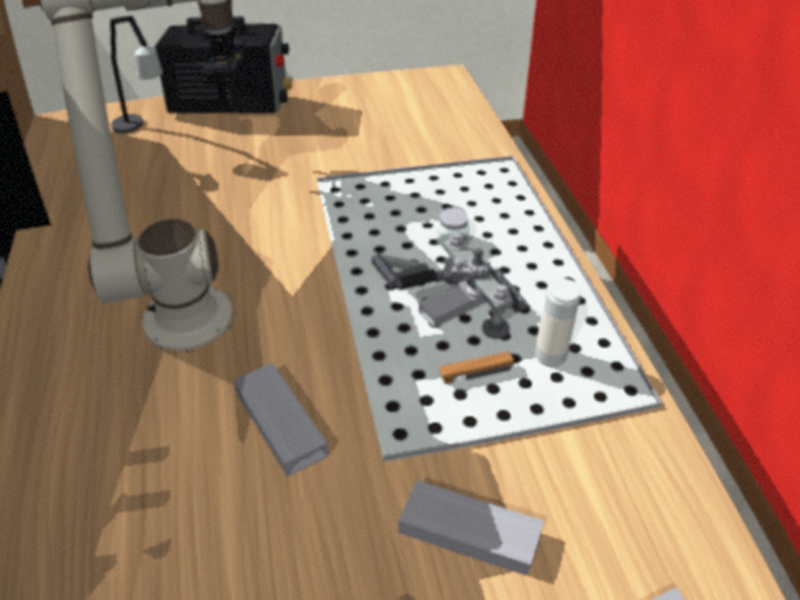

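View pics/top0.png

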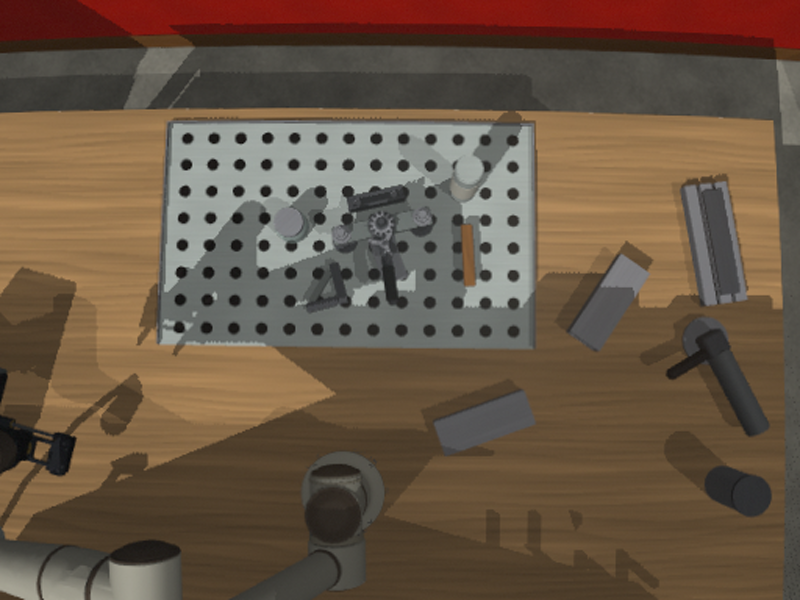

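The top view shows the clamp at about (380,224), with the stop at (377,198) and the lever grip at (390,280). The candidate tubes are the one under the bridge at (400,262), the bench bar at (485,420) and the bench bar at (607,297). The smallest is the one under the bridge, so that is the one I want. The jar is at (291,222), the can at (467,175), the square at (327,290) and the brush at (468,255). Next I'll take close crops.

```bash
cat > h.py <<'E'
import cv2,numpy as np
from scipy.spatial.transform import Rotation as R
def undist(c,uv):
    K=np.array(c["camera_matrix"]);D=np.array([float(c["k1"]),0,0,0])
    return cv2.undistortPoints(np.array(uv,float).reshape(-1,1,2),K,D).reshape(-1,2)
def pose(c,s=None):
    "camera->world R,t"
    if "rvec" in c:
        Rm=cv2.Rodrigues(np.array(c["rvec"]))[0];return Rm.T,-Rm.T@np.array(c["tvec"])
    H=np.array(c["hand_eye"]);Rt=np.array(c["ee_rot"]);return Rt@H[:3,:3],Rt@H[:3,3]+np.array(c["tcp_pos"])
def at(c,uv,z):
    "pixel(s) -> world at height z"
    Rm,t=pose(c);d=np.c_[undist(c,uv),np.ones(len(np.atleast_2d(uv)))]@Rm.T
    return t+d*((z-t[2])/d[:,2])[:,None]
def proj(c,P):
    Rm,t=pose(c);q=(np.atleast_2d(P)-t)@Rm
    return cv2.projectPoints(q,np.zeros(3),np.zeros(3),np.array(c["camera_matrix"]),np.array([float(c["k1"]),0,0,0]))[0].reshape(-1,2)
def snap(r,n,f):
    s=r.sense();c=r.capture(n)
    if n=="wrist": c.update(tcp_pos=s["tcp_pos"],ee_rot=s["ee_rot"])
    np.savez(f,**c);return c
E
python3 - <<'E'
import numpy as np,cv2
from h import *
c=np.load("pics/top0.npz")
im=c["img"][100:205,165:320,::-1]
a=cv2.resize(im,None,fx=5,fy=5,interpolation=cv2.INTER_CUBIC);
a=np.clip(255*(a/255.)**0.6,0,255).astype('uint8');cv2.imwrite("pics/topc.png",a)
k=1.5625
for n,u,z in[("screw",(380,222),.154),("jar",(291,222),.079),("can",(467,165),.194),("studL",(341,238),.125),("studR",(424,217),.125),("grip",(390,278),.115),("brush1",(467,226),.038),("brush2",(470,284),.038)]:
    print(n,at(c,[np.array(u)/k],z).round(3))
E
```

```text
screw [[ 0.625 -0.088  0.154]]
jar [[0.639 0.124 0.079]]
can [[ 0.746 -0.277  0.194]]
studL [[0.594 0.001 0.125]]
studR [[ 0.644 -0.186  0.125]]
grip [[ 0.505 -0.11   0.115]]
brush1 [[ 0.641 -0.292  0.038]]
brush2 [[ 0.501 -0.3    0.038]]
```

View pics/topc.png

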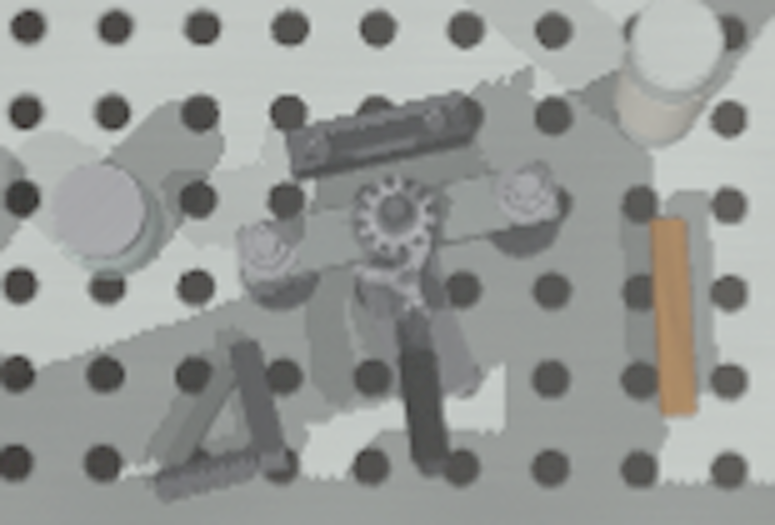

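The crop shows the screw at (397,210), stud nuts at (266,246) and (527,193), the stop's front edge from about (296,178) to (480,140), and the grip from (415,345) to (430,465). The tube's right near corner is about (478,383). The pawl is near (385,275).

```bash
python3 - <<'E'
import numpy as np
from h import *
c=np.load("pics/top0.npz")
f=lambda u,z:at(c,[np.array(u)/5+[165,100]-0.4],z)[0]
S=f((397,208),.154);L=f((266,246),.125);Rr=f((527,193),.125)
y=L-Rr;print("screw",S,"mid",(L+Rr)/2,"dist",np.linalg.norm(y[:2]))
yaw=np.arctan2(-y[0],y[1]);print("yaw",np.degrees(yaw))
a=f((296,178),.044);b=f((480,140),.044);print("stop",a,b,np.linalg.norm(a-b))
d=a-b;print("yaw stop",np.degrees(np.arctan2(-d[0],d[1])))
for n,u in[("tubeRnear",(478,383)),]:print(n,f(u,.034))
for n,u in[("gripnear",(414,345)),("gripfar",(430,462))]:print(n,f(u,.115))
s=[float(x) for x in np.degrees([0])]
E
```

```text
screw [ 0.62842378 -0.09028886  0.154     ] mid [ 0.62614578 -0.08901222  0.125     ] dist 0.18878873968275797
yaw 12.229953670214115
stop [ 0.67297937 -0.01005489  0.044     ] [ 0.70336184 -0.14766199  0.044     ] 0.14092127592078296
yaw stop 12.450662787348866
tubeRnear [ 0.52087919 -0.14810916  0.034     ]
gripnear [ 0.53786181 -0.10226679  0.115     ]
gripfar [ 0.45472411 -0.11464948  0.115     ]
```

```bash
cat >> h.py <<'E'
O=np.array([.627,-.0895]);YAW=np.radians(12.3)
def W(x,y):  # clamp mm -> world xy
    c,s=np.cos(YAW),np.sin(YAW);return O+np.array([[c,-s],[s,c]])@np.array([x,y])/1000
def C(p):
    c,s=np.cos(YAW),np.sin(YAW);return np.array([[c,s],[-s,c]])@(np.array(p)[:2]-O)*1000
def Rt(h=0,tilt=0):
    "tool x along lever direction outward at handle angle h, z down; tilt leans body to clamp -x"
    yaw=YAW+np.pi-h
    m=np.array([[np.cos(yaw),np.sin(yaw),0],[np.sin(yaw),-np.cos(yaw),0],[0,0,-1]]).T
    m=m.T if False else np.column_stack([[np.cos(yaw),np.sin(yaw),0],[np.sin(yaw),-np.cos(yaw),0],[0,0,-1]])
    return m@R.from_rotvec([0,-tilt,0]).as_matrix()
def delta(s,P,Rm):
    T=np.array(s["ee_rot"]);return (T.T@(np.array(P)-s["tcp_pos"])*1000).round(1),R.from_matrix(T.T@Rm).as_rotvec().round(3)
E
sed -i '/m=m.T if False/d;/^    m=np.array(\[\[np.cos(yaw)/s/.*/XX/;/^XX$/d' h.py
python3 - <<'E'
import re
t=open('h.py').read()
t=t.replace('''    return m@R''','''    return m@R''')
if 'm=np.column' not in t: print("fix",t[-900:])
import sys;sys.path.insert(0,'.')
from h import *
print(Rt(0),Rt(0,.3))
from station import r
s=r.sense()
print(delta(s,[.40,.30,.28],Rt(np.radians(90))),delta(s,[*W(-190,0),.28],Rt(0)),W(-190,0))
print(C([.746,-.277]),C([.639,.124]))
E
```

```text
fix ast_2d(P)-t)@Rm
    return cv2.projectPoints(q,np.zeros(3),np.zeros(3),np.array(c["camera_matrix"]),np.array([float(c["k1"]),0,0,0]))[0].reshape(-1,2)
def snap(r,n,f):
    s=r.sense();c=r.capture(n)
    if n=="wrist": c.update(tcp_pos=s["tcp_pos"],ee_rot=s["ee_rot"])
    np.savez(f,**c);return c
O=np.array([.627,-.0895]);YAW=np.radians(12.3)
def W(x,y):  # clamp mm -> world xy
    c,s=np.cos(YAW),np.sin(YAW);return O+np.array([[c,-s],[s,c]])@np.array([x,y])/1000
def C(p):
    c,s=np.cos(YAW),np.sin(YAW);return np.array([[c,s],[-s,c]])@(np.array(p)[:2]-O)*1000
def Rt(h=0,tilt=0):
    "tool x along lever direction outward at handle angle h, z down; tilt leans body to clamp -x"
    yaw=YAW+np.pi-h
    return m@R.from_rotvec([0,-tilt,0]).as_matrix()
def delta(s,P,Rm):
    T=np.array(s["ee_rot"]);return (T.T@(np.array(P)-s["tcp_pos"])*1000).round(1),R.from_matrix(T.T@Rm).as_rotvec().round(3)
Traceback (most recent call last):
  File "h.py", line 30, in Rt
    return m@R.from_rotvec([0,-tilt,0]).as_matrix()
           ^
NameError: name 'm' is not defined
```

```bash
sed -i 's/^    yaw=YAW+np.pi-h/&\n    m=np.column_stack([[np.cos(yaw),np.sin(yaw),0],[np.sin(yaw),-np.cos(yaw),0],[0,0,-1]])/' h.py
python3 - <<'E'
from h import *
from station import r
s=r.sense()
print(Rt(0,.3).round(2))
print(delta(s,[.40,.30,.28],Rt(np.radians(90))),delta(s,[*W(-190,0),.28],Rt(0)),W(-190,0))
print(C([.746,-.277]),C([.639,.124]))
E
```

```text
[[-0.93 -0.21  0.29]
 [-0.2   0.98  0.06]
 [-0.3   0.   -0.96]]
(array([322. , 242. , -32.9]), array([ 1.000e-03,  2.000e-03, -2.013e+00])) (array([459.5, 651.5, -32.1]), array([ 0.   , -0.003,  2.699])) [ 0.44136134 -0.12997577]
[  76.32522593 -208.54666117] [ 57.20653436 206.04286551]
```

>>> move_arm(
  series=[
    {"grip": 1,"xyz": [40,30,-32],"angular": [0,0,0.14]},
    {"grip": 1,"xyz": [80,60,-32],"angular": [0,0,0.28]},
    {"grip": 1,"xyz": [120,90,-32],"angular": [0,0,0.42]},
    {"grip": 1,"xyz": [160,120,-32],"angular": [0,0,0.56]},
    {"grip": 1,"xyz": [200,150,-32],"angular": [0,0,0.7]},
    {"grip": 1,"xyz": [240,180,-32],"angular": [0,0,0.84]},
    {"grip": 1,"xyz": [280,210,-32],"angular": [0,0,0.98]},
    {"grip": 1,"xyz": [320,242,-32],"angular": [0,0,1.12]},
    {"grip": 1,"xyz": [340,280,-32],"angular": [0,0,1.26]},
    {"grip": 1,"xyz": [355,320,-32],"angular": [0,0,1.4]},
  ],
)

```text
time_s: 1.1
tcp_pos: [0.4155, 0.2148, 0.2789]
ee_rot: [[-0.064, -0.998, -0.001], [-0.998, 0.064, -0.001], [0.001, 0.001, -1.0]]
wrist_force: [0.3, 0.1, 0.2]
gripper_width: 0.997
gripper_force: 0.0
```

```bash
python3 - <<'E'
from h import *
from station import r
s=r.sense();print(s["tcp_pos"],s["joints"].round(0))
print(delta(s,[*W(-190,0),.28],Rt(0)))
E
```

```text
[0.41548588 0.21479404 0.27890217] [ 47.   5. -18.   0. -67. -51.]
(array([342.4, -47.9,  -0.8]), array([-0.000e+00, -1.000e-03,  1.292e+00]))
```

>>> move_arm(
  series=[
    {"grip": 1,"xyz": [34,-5,0],"angular": [0,0,0.13]},
    {"grip": 1,"xyz": [68,-10,0],"angular": [0,0,0.26]},
    {"grip": 1,"xyz": [103,-14,0],"angular": [0,0,0.39]},
    {"grip": 1,"xyz": [137,-19,0],"angular": [0,0,0.52]},
    {"grip": 1,"xyz": [171,-24,0],"angular": [0,0,0.65]},
    {"grip": 1,"xyz": [205,-29,0],"angular": [0,0,0.78]},
    {"grip": 1,"xyz": [240,-34,0],"angular": [0,0,0.91]},
    {"grip": 1,"xyz": [274,-38,0],"angular": [0,0,1.04]},
    {"grip": 1,"xyz": [308,-43,0],"angular": [0,0,1.17]},
    {"grip": 1,"xyz": [342,-48,0],"angular": [0,0,1.29]},
  ],
)

```text
time_s: 2.1
tcp_pos: [0.4427, -0.1286, 0.2793]
ee_rot: [[-0.976, -0.217, -0.0], [-0.217, 0.976, 0.0], [0.0, 0.0, -1.0]]
wrist_force: [0.8, 0.8, -0.2]
gripper_width: 1.006
gripper_force: 0.0
```

```bash
python3 - <<'E'
from h import *
from station import r
c=snap(r,"wrist","pics/w1.npz");s=r.sense();print(s["tcp_pos"],s["joints"].round(0),c["hand_eye"])
a=cv2.resize(c["img"][:,:,::-1],(800,600),interpolation=cv2.INTER_CUBIC)
for x,y,z in[(0,0,.154),(0,95,.125),(0,-95,.125),(-145,0,.115)]: print(proj(c,[*W(x,y),z])*1.5625)
cv2.imwrite("pics/w1.png",np.clip(255*(a/255.)**0.7,0,255).astype('uint8'))
E
```

```text
[ 0.44298268 -0.13170056  0.27911416] [  4.   5. -18.   0. -67. -82.] [[-2.50511930e-04 -9.65664803e-01 -2.59791118e-01  7.09269008e-02]
 [ 9.99999875e-01 -3.54503502e-04  3.53436471e-04  5.14878476e-04]
 [-4.33398022e-04 -2.59790997e-01  9.65664771e-01 -1.36415910e-01]
 [ 0.00000000e+00  0.00000000e+00  0.00000000e+00  1.00000000e+00]]
[[400.32139116 535.99456453]]
[[513.38026462 508.37367214]]
[[287.62465559 507.76314695]]
[[400.95517165 342.33525295]]
```

View pics/w1.png

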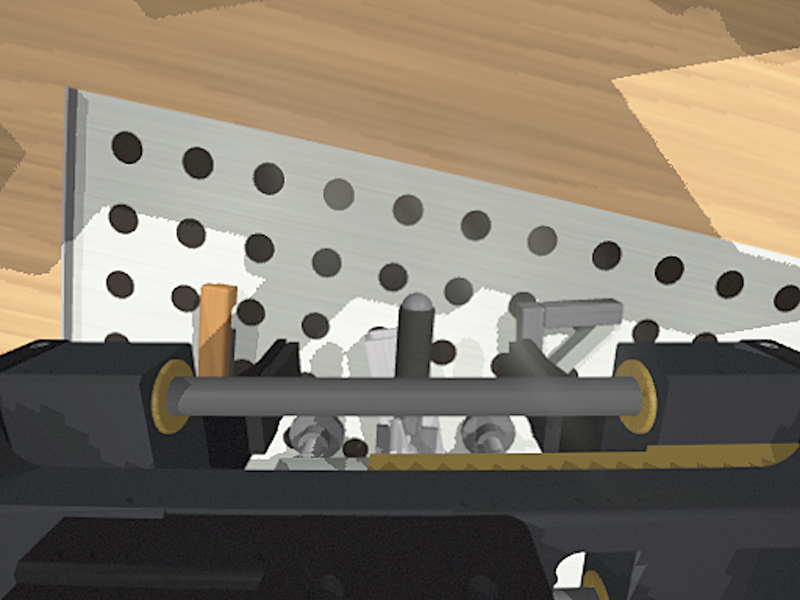

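The wrist view shows the grip's end at (417,302) and the tube's near end partly visible at (380,345). The brush is at (218,330) and the square at (570,320). The gripper hides the clamp, so I'll move forward and look again.

>>> move_arm(
  series=[
    {"grip": 1,"xyz": [-48,0,0],"angular": [0,0,0]},
    {"grip": 1,"xyz": [-96,0,0],"angular": [0,0,0]},
    {"grip": 1,"xyz": [-144,0,0],"angular": [0,0,0]},
    {"grip": 1,"xyz": [-190,0,0],"angular": [0,0,0]},
    {"grip": 1,"xyz": [-190,0,0],"angular": [0,0,0]},
  ],
)

```text
time_s: 2.65
tcp_pos: [0.6322, -0.0837, 0.2755]
ee_rot: [[-0.975, -0.223, -0.003], [-0.223, 0.975, -0.0], [0.003, 0.001, -1.0]]
wrist_force: [-0.5, 0.3, -1.1]
gripper_width: 1.002
gripper_force: 0.0
```

```bash
python3 - <<'E'
from h import *
from station import r
c=snap(r,"wrist","pics/w2.npz")
a=cv2.resize(c["img"][:,:,::-1],(800,600),interpolation=cv2.INTER_CUBIC)
for x,y,z in[(0,0,.154),(0,95,.125),(0,-95,.125),(-145,0,.115)]: print(proj(c,[*W(x,y),z])*1.5625)
cv2.imwrite("pics/w2.png",np.clip(255*(a/255.)**0.7,0,255).astype('uint8'))
E
```

```text
[[395.22775627 293.45551305]]
[[530.35891038 284.88673576]]
[[261.39142026 282.2866381 ]]
[[397.54669373  60.56907091]]
```

View pics/w2.png

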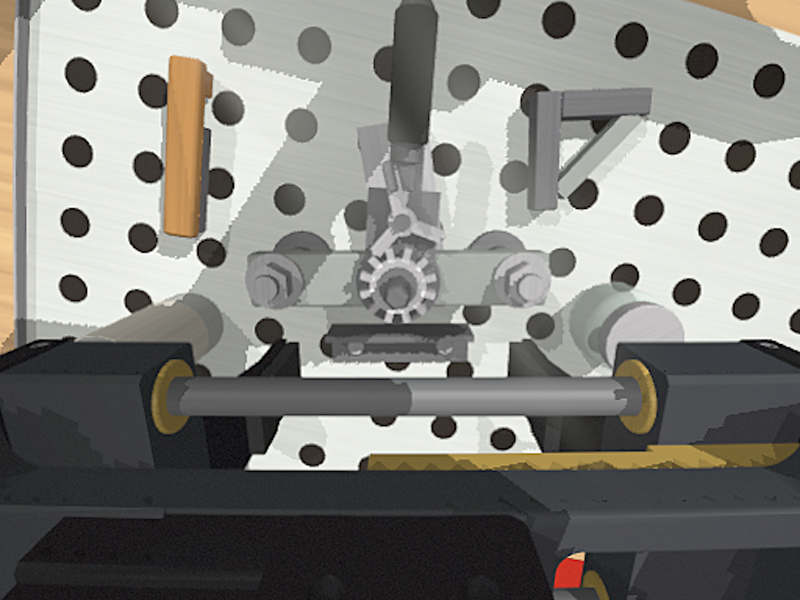

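```bash
python3 - <<'E'
from h import *
c=np.load("pics/w2.npz")
a=cv2.resize(c["img"][65:165,205:305,::-1],None,fx=6,fy=6,interpolation=cv2.INTER_CUBIC)
cv2.imwrite("pics/w2c.png",np.clip(255*(a/255.)**0.9,0,255).astype('uint8'))
g=at(c,[np.array(u)/1.5625 for u in[(408,140),(417,5)]],.115);print([C(p).round(1) for p in g])
for h in(0,.1):
  for p in(-.5,.5):
    L=np.array([-np.cos(h),np.sin(h)]);n=np.array([np.sin(h),np.cos(h)])
    q=L*(46+30*np.cos(p))+n*30*np.sin(p);print(h,p,q.round(),[((proj(c,[*W(*q),z])[0]-[205,65])*6).round() for z in(.161,.116)])
E
```

```text
[array([-96.5,   7.4]), array([-177.1,   12. ])]
0 -0.5 [-72. -14.] [array([194., 281.]), array([213., 290.])]
0 0.5 [-72.  14.] [array([385., 283.]), array([375., 291.])]
0.1 -0.5 [-73.  -7.] [array([242., 274.]), array([254., 284.])]
0.1 0.5 [-71.  22.] [array([432., 296.]), array([415., 302.])]
```

View pics/w2c.png

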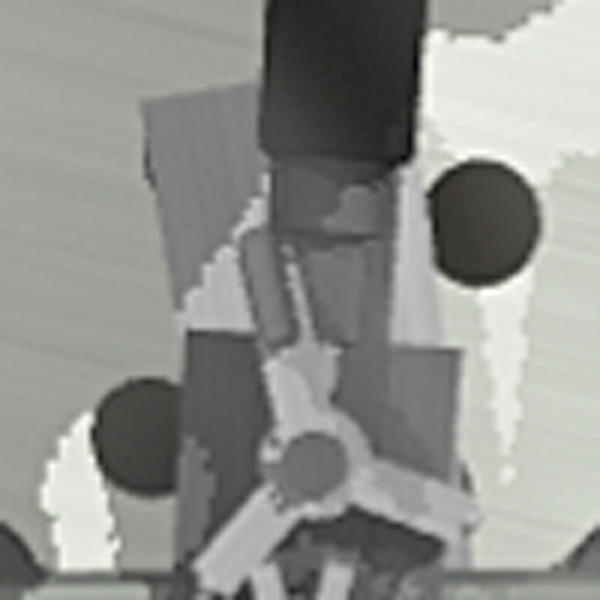

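The crop shows the tube's near-left corner at (142,102). Its left edge runs to (178,310) and its near edge to (258,83). The pawl tab is at (267,290), leaning to the negative side (loosen), and the pivot is at (310,465).

```bash
python3 - <<'E'
from h import *
from station import r
c=np.load("pics/w2.npz")
P=[C(p) for p in at(c,[np.array(u)/6+[205,65] for u in[(142,102),(178,310),(258,83),(415,165),(440,345)]],.034)]
print(np.round(P,1))
d=P[1]-P[0];print("skew",np.arctan2(d[1],d[0]));d=P[2]-P[0];print(np.arctan2(-d[0],d[1]))
print([ (C(p)) for p in at(c,[np.array([267,290])/6+[205,65]],.161)])
s=r.sense()
print("above grip:",delta(s,[*W(-150,10),.20],Rt(.07)))
print("above tab neg side:",delta(s,[*W(-76,-30),.20],Rt(.07)))
E
```

```text
[[-114.5  -35. ]
 [ -70.   -27.5]
 [-118.6   -9.3]
 [-101.9   25.7]
 [ -62.9   32.4]]
skew 0.16694745950046416
0.16105265748090689
[array([-71.09122901,  -3.36848779])]
above grip: (array([153.5,   6.9,  77. ]), array([ 0.001, -0.004,  0.08 ]))
above tab neg side: (array([ 79.9, -33.8,  76.6]), array([ 0.001, -0.004,  0.08 ]))
```

>>> move_arm(
  series=[
    {"grip": 1,"xyz": [45,2,0],"angular": [0,0,0.04]},
    {"grip": 1,"xyz": [90,4,0],"angular": [0,0,0.08]},
    {"grip": 1,"xyz": [135,6,20],"angular": [0,0,0.08]},
    {"grip": 1,"xyz": [154,7,60],"angular": [0,0,0.08]},
    {"grip": 1,"xyz": [154,7,105],"angular": [0,0,0.08]},
    {"grip": 1,"xyz": [154,7,140],"angular": [0,0,0.08]},
    {"grip": 0.5,"xyz": [154,7,153],"angular": [0,0,0.08]},
    {"grip": 0.5,"xyz": [154,7,153],"angular": [0,0,0.08]},
  ],
)

```text
time_s: 3.5
tcp_pos: [0.4739, -0.1127, 0.1249]
ee_rot: [[-0.99, -0.143, -0.005], [-0.143, 0.99, -0.0], [0.005, 0.001, -1.0]]
wrist_force: [0.3, -0.2, -0.2]
gripper_width: 0.895
gripper_force: 0.0
```

```bash
cat >> h.py <<'E'
def arc(s,h0,h1,n,rad=150,z=None):
    "rows for swinging about the screw axis"
    for i in range(1,n+1):
        h=h0+(h1-h0)*i/n
        d,a=delta(s,[*W(-rad*np.cos(h),rad*np.sin(h)),s["tcp_pos"][2] if z is None else z],Rt(h));print(round(h,2),d.round().tolist(),a.round(2).tolist())
E
python3 - <<'E'
from h import *
from station import r
s=r.sense();print(C(s["tcp_pos"]),s["tcp_pos"],s["gripper_width"])
arc(s,.07,1.15,9)
E
```

```text
[-154.50471382    9.90532234] [ 0.47393172 -0.11273625  0.124895  ] 0.8945856391783482
0.19 [-6.0, 19.0, -0.0] [0.0, -0.0, 0.12]
0.31 [-9.0, 37.0, -0.0] [-0.0, -0.0, 0.24]
0.43 [-14.0, 54.0, -0.0] [-0.0, -0.0, 0.36]
0.55 [-22.0, 70.0, -0.0] [-0.0, -0.0, 0.48]
0.67 [-31.0, 86.0, -0.0] [-0.0, -0.0, 0.6]
0.79 [-42.0, 100.0, -0.0] [-0.0, -0.0, 0.72]
0.91 [-54.0, 113.0, -0.0] [-0.0, -0.0, 0.84]
1.03 [-69.0, 124.0, -0.0] [-0.0, -0.0, 0.96]
1.15 [-84.0, 133.0, -0.0] [-0.0, -0.0, 1.08]
```

>>> move_arm(
  series=[
    {"grip": 0.5,"xyz": [-6,19,0],"angular": [0,0,0.12]},
    {"grip": 0.5,"xyz": [-9,37,0],"angular": [0,0,0.24]},
    {"grip": 0.5,"xyz": [-14,54,0],"angular": [0,0,0.36]},
    {"grip": 0.5,"xyz": [-22,70,0],"angular": [0,0,0.48]},
    {"grip": 0.5,"xyz": [-31,86,0],"angular": [0,0,0.6]},
    {"grip": 0.5,"xyz": [-42,100,0],"angular": [0,0,0.72]},
    {"grip": 0.5,"xyz": [-54,113,0],"angular": [0,0,0.84]},
    {"grip": 0.5,"xyz": [-69,124,0],"angular": [0,0,0.96]},
    {"grip": 0.5,"xyz": [-84,133,0],"angular": [0,0,1.08]},
    {"grip": 0.5,"xyz": [-84,133,0],"angular": [0,0,1.08]},
  ],
)

```text
time_s: 4.5
tcp_pos: [0.5423, 0.0322, 0.1281]
ee_rot: [[-0.594, 0.804, 0.004], [0.804, 0.594, 0.001], [-0.002, 0.003, -1.0]]
wrist_force: [-0.8, 0.1, 0.5]
gripper_width: 0.498
gripper_force: 0.0
```

```bash
python3 - <<'E'
from h import *
from station import r
s=r.sense();print(C(s["tcp_pos"]),s["tcp_pos"],s["gripper_width"],s["joints"].round())
# up then over to behind tube
print(delta(s,[*W(-160,-6),.15],Rt(0,.35)))
# tool tip location: tcp + 25mm along z
print(Rt(0,.35)[:,2])
E
```

```text
[-56.83826864 136.97056797] [0.54228753 0.03221821 0.12808619] 0.4976602470953165 [  21.   21.  -20.    0.  -48. -164.]
(array([ -88.3, -152.6,  -22.3]), array([-0.199, -0.307, -1.137]))
[ 0.33502679  0.07304765 -0.93937271]
```

```bash
python3 - <<'E'
from h import *
from station import r
s=r.sense()
d,a=delta(s,[*W(-180,2),.16],Rt(0,.35));print(d,a)
E
```

```text
[ -72.8 -167.5  -32.4] [-0.199 -0.307 -1.137]
```

>>> move_arm(
  series=[
    {"grip": 0.5,"xyz": [0,0,-45],"angular": [0,0,0]},
    {"grip": 0.5,"xyz": [0,0,-80],"angular": [-0.02,-0.04,-0.13]},
    {"grip": 0.2,"xyz": [-10,-24,-80],"angular": [-0.045,-0.07,-0.26]},
    {"grip": 0.2,"xyz": [-20,-48,-75],"angular": [-0.07,-0.11,-0.4]},
    {"grip": 0.2,"xyz": [-31,-72,-70],"angular": [-0.09,-0.14,-0.53]},
    {"grip": 0.2,"xyz": [-42,-96,-60],"angular": [-0.12,-0.18,-0.66]},
    {"grip": 0.2,"xyz": [-52,-120,-50],"angular": [-0.14,-0.21,-0.79]},
    {"grip": 0.2,"xyz": [-62,-144,-40],"angular": [-0.16,-0.25,-0.92]},
    {"grip": 0.2,"xyz": [-73,-168,-32],"angular": [-0.18,-0.28,-1.04]},
    {"grip": 0.2,"xyz": [-73,-168,-32],"angular": [-0.2,-0.307,-1.137]},
  ],
)

```text
time_s: 5.5
tcp_pos: [0.4462, -0.1285, 0.1587]
ee_rot: [[-0.918, -0.215, 0.333], [-0.203, 0.977, 0.073], [-0.34, -0.001, -0.94]]
wrist_force: [0.5, 0.6, 0.6]
gripper_width: 0.199
gripper_force: 0.0
```

```bash
python3 - <<'E'
from h import *
from station import r
c=snap(r,"top","pics/top2.npz")
s=r.sense();print(C(s["tcp_pos"]),s["tcp_pos"],s["gripper_width"],s["joints"].round())
for x,z in[(-165,.0385),(-112,.0385)]: print(delta(s,[*W(x,2),z],Rt(0,.35)))
im=c["img"][100:205,165:320,::-1]
a=cv2.resize(im,None,fx=5,fy=5,interpolation=cv2.INTER_CUBIC);
a=np.clip(255*(a/255.)**0.6,0,255).astype('uint8');cv2.imwrite("pics/topc2.png",a)
E
```

```text
[-184.86022758    0.25293123] [ 0.44632925 -0.12863372  0.15884861] 0.20255952798876986 [  1.   5. -37.  -8. -28. -73.]
(array([ 22.5,   1.8, 119.9]), array([ 0.001, -0.001,  0.006]))
(array([-27.3,   1.5, 138. ]), array([ 0.001, -0.001,  0.006]))
```

View pics/topc2.png

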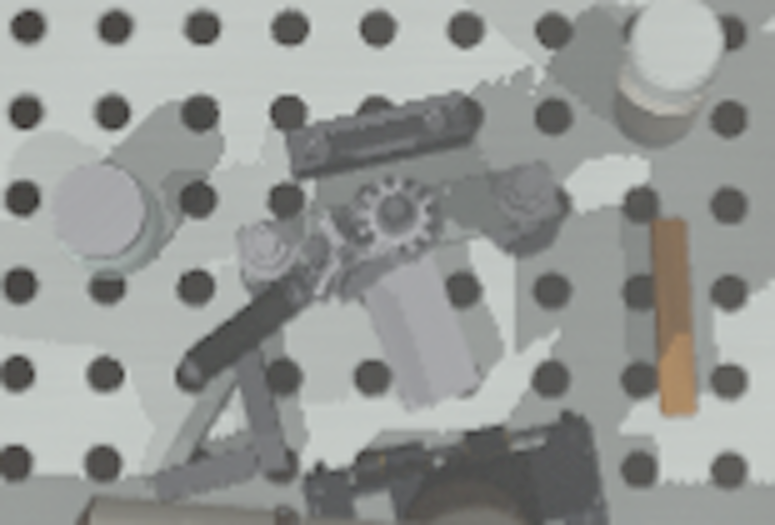

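The lever has swung clear and its grip now runs from (185,375) to (300,285). The tube is in full view, with near corners at (405,408) and (479,381). I'll descend behind it.

>>> move_arm(
  series=[
    {"grip": 0.2,"xyz": [8,1,45],"angular": [0,0,0]},
    {"grip": 0.2,"xyz": [16,1,85],"angular": [0,0,0]},
    {"grip": 0.2,"xyz": [22,2,112],"angular": [0,0,0]},
    {"grip": 0.2,"xyz": [22,2,120],"angular": [0,0,0]},
    {"grip": 0.2,"xyz": [22,2,120],"angular": [0,0,0]},
  ],
)

```text
time_s: 6.05
tcp_pos: [0.4684, -0.1208, 0.0383]
ee_rot: [[-0.92, -0.21, 0.331], [-0.197, 0.978, 0.072], [-0.339, 0.001, -0.941]]
wrist_force: [-0.0, 0.5, 0.4]
gripper_width: 0.198
gripper_force: 0.0
```

```bash
python3 - <<'E'
from h import *
from station import r
c=np.load("pics/top2.npz")
print([C(p).round(1) for p in at(c,[np.array(u)/5+[165,100]-.4 for u in((405,408),(479,381))],.034)])
s=r.sense();print(C(s["tcp_pos"]),s["tcp_pos"],s["wrist_force"])
for x in(-130,-118,-112): print(x,delta(s,[*W(x,2),.0385],Rt(0,.35)))
E
```

```text
[array([-123.5,   22.5]), array([-114.8,  -35.7])]
[-161.62664838    3.22291882] [ 0.46839682 -0.12078245  0.03825261] [-0.02345605  0.50289745  0.3722865 ]
-130 (array([-29.8,  -1.1,  10.5]), array([ 0.   , -0.004, -0.003]))
-118 (array([-41.1,  -1.1,  14.5]), array([ 0.   , -0.004, -0.003]))
-112 (array([-46.8,  -1.1,  16.6]), array([ 0.   , -0.004, -0.003]))
```

>>> move_arm(
  series=[
    {"grip": 0.2,"xyz": [-10,0,3.5],"angular": [0,0,0]},
    {"grip": 0.2,"xyz": [-16,0,5.6],"angular": [0,0,0]},
    {"grip": 0.2,"xyz": [-20,-1,7],"angular": [0,0,0]},
    {"grip": 0.2,"xyz": [-24,-1,8.4],"angular": [0,0,0]},
    {"grip": 0.2,"xyz": [-27,-1,9.5],"angular": [0,0,0]},
    {"grip": 0.2,"xyz": [-30,-1,10.5],"angular": [0,0,0]},
    {"grip": 0.2,"xyz": [-33,-1,11.6],"angular": [0,0,0]},
    {"grip": 0.2,"xyz": [-36,-1,12.7],"angular": [0,0,0]},
    {"grip": 0.2,"xyz": [-39,-1,13.7],"angular": [0,0,0]},
    {"grip": 0.2,"xyz": [-41,-1,14.5],"angular": [0,0,0]},
  ],
)

```text
time_s: 7.05
tcp_pos: [0.507, -0.1125, 0.0381]
ee_rot: [[-0.922, -0.21, 0.325], [-0.197, 0.978, 0.073], [-0.333, 0.004, -0.943]]
wrist_force: [-9.0, -1.0, 5.0]
gripper_width: 0.202
gripper_force: 4.0
```

>>> move_arm(
  series=[
    {"grip": 0.2,"xyz": [-1.5,0,0.6],"angular": [0,0,0]},
    {"grip": 0.2,"xyz": [-3,0,1.1],"angular": [0,0,0]},
    {"grip": 0.2,"xyz": [-4,0,1.4],"angular": [0,0,0]},
    {"grip": 0.2,"xyz": [-5,0,1.8],"angular": [0,0,0]},
  ],
)

```text
time_s: 7.45
tcp_pos: [0.5119, -0.1114, 0.0381]
ee_rot: [[-0.922, -0.21, 0.324], [-0.197, 0.978, 0.073], [-0.333, 0.004, -0.943]]
wrist_force: [-8.9, -0.9, 6.3]
gripper_width: 0.199
gripper_force: 4.2
```

>>> move_arm(
  series=[
    {"grip": 0.2,"xyz": [-1.5,0,0.5],"angular": [0,0,0]},
    {"grip": 0.2,"xyz": [-3,0,1],"angular": [0,0,0]},
    {"grip": 0.2,"xyz": [-4.5,0,1.6],"angular": [0,0,0]},
    {"grip": 0.2,"xyz": [-4.5,0,1.6],"angular": [0,0,0]},
  ],
)

```text
time_s: 7.85
tcp_pos: [0.5153, -0.1106, 0.0378]
ee_rot: [[-0.923, -0.21, 0.322], [-0.196, 0.978, 0.073], [-0.33, 0.004, -0.944]]
wrist_force: [-10.5, -2.1, 8.0]
gripper_width: 0.2
gripper_force: 5.4
```

>>> move_arm(
  series=[
    {"grip": 0.2,"xyz": [-1.5,0,0.5],"angular": [0,0,0]},
    {"grip": 0.2,"xyz": [-3,0,1],"angular": [0,0,0]},
    {"grip": 0.2,"xyz": [-3,0,1],"angular": [0,0,0]},
  ],
)

```text
time_s: 8.15
tcp_pos: [0.5157, -0.1104, 0.0373]
ee_rot: [[-0.925, -0.209, 0.317], [-0.196, 0.978, 0.073], [-0.326, 0.006, -0.945]]
wrist_force: [-15.8, -4.5, 12.0]
gripper_width: 0.201
gripper_force: 8.3
```

```bash
python3 - <<'E'
from h import *
from station import r
s=r.sense();print(C(s["tcp_pos"]),s["tcp_pos"],s["wrist_force"],s["gripper_force"])
E
```

```text
[-113.15737069    3.24120242] [ 0.51574962 -0.11043916  0.03732904] [-15.76679131  -4.49265822  12.02339792] 8.300314783375597
```

>>> move_arm(
  series=[
    {"grip": 0.2,"xyz": [-2,0,0.7],"angular": [0,0,0]},
    {"grip": 0.2,"xyz": [-4,0,1.4],"angular": [0,0,0]},
    {"grip": 0.2,"xyz": [-4,0,1.4],"angular": [0,0,0]},
    {"grip": 0.2,"xyz": [-4,0,1.4],"angular": [0,0,0]},
  ],
)

```text
time_s: 8.55
tcp_pos: [0.5162, -0.1101, 0.0366]
ee_rot: [[-0.927, -0.208, 0.311], [-0.195, 0.978, 0.074], [-0.32, 0.008, -0.948]]
wrist_force: [-24.2, -6.5, 20.2]
gripper_width: 0.2
gripper_force: 12.5
```

>>> move_arm(
  series=[
    {"grip": 0.2,"xyz": [10,0,-3],"angular": [0,0,0]},
    {"grip": 0.2,"xyz": [35,0,-13],"angular": [0,0,0]},
    {"grip": 0.2,"xyz": [70,0,-50],"angular": [0,0,0]},
    {"grip": 0.2,"xyz": [80,0,-98],"angular": [0,0,0]},
    {"grip": 0.2,"xyz": [80,0,-98],"angular": [0,0,0]},
  ],
)

```text
time_s: 9.05
tcp_pos: [0.4214, -0.1324, 0.1097]
ee_rot: [[-0.916, -0.21, 0.343], [-0.197, 0.978, 0.072], [-0.35, -0.002, -0.937]]
wrist_force: [0.4, -0.2, -0.7]
gripper_width: 0.201
gripper_force: 0.0
```

```bash
python3 - <<'E'
from h import *
from station import r
c=snap(r,"top","pics/top3.npz")
s=r.sense();print(C(s["tcp_pos"]),s["tcp_pos"],s["gripper_width"],s["joints"].round())
im=c["img"][100:205,165:320,::-1]
a=cv2.resize(im,None,fx=5,fy=5,interpolation=cv2.INTER_CUBIC);
a=np.clip(255*(a/255.)**0.6,0,255).astype('uint8');cv2.imwrite("pics/topc3.png",a)
E
```

```text
[-208.90548591    1.94967448] [ 0.42247448 -0.1320983   0.1079435 ] 0.1934708379490655 [  1.   8. -42. -12. -19. -68.]
```

View pics/topc3.png

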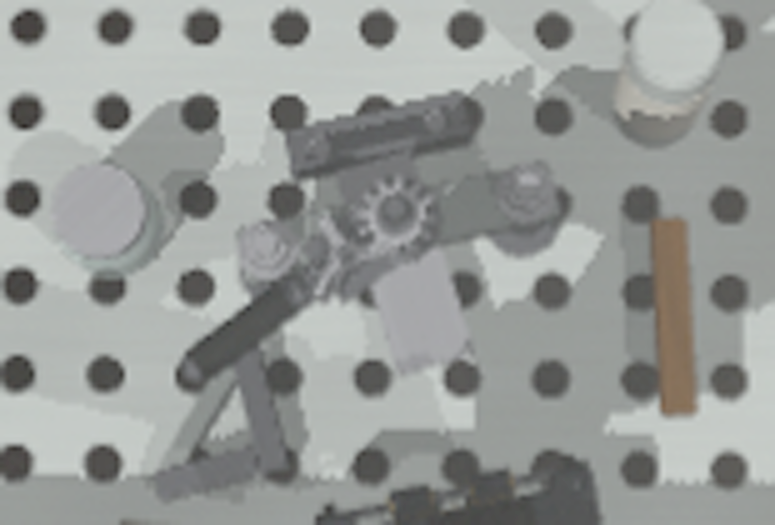

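The tube is home, with near corners at (399,374) and (470,357). The lever grip runs from (184,375) to (300,284).

```bash
python3 - <<'E'
from h import *
from station import r
c=np.load("pics/top3.npz");f=lambda us,z:[C(p).round(1) for p in at(c,[np.array(u)/5+[165,100]-.4 for u in us],z)]
P=f([(399,374),(470,357)],.034);print(P);d=P[0]-P[1];print("skew",np.arctan2(-d[0],d[1]),np.linalg.norm(d))
G=f([(190,370),(300,282)],.115);print(G,[np.arctan2(g[1],-g[0]) for g in G])
s=r.sense()
h=1.1
L=np.array([-np.cos(h),np.sin(h)]);n=np.array([np.sin(h),np.cos(h)])
for t in(-45,0,12): print(t,(q:=L*76+n*t).round(),[delta(s,[*W(*q),z],Rt(0.6)) for z in(.23,.165)])
E
```

```text
[array([-97.6,  21.8]), array([-95.8, -32.8])]
skew 0.03295509761429807 54.62966227243217
[array([-75. , 165.8]), array([-29. ,  76.9])] [np.float64(1.1459880057561973), np.float64(1.2101743342303974)]
-45 [-75.  47.] [(array([-168.3,   45.7,  -67.7]), array([0.105, 0.346, 0.591])), (array([-145.7,   45.7,   -6.8]), array([0.105, 0.346, 0.591]))]
0 [-34.  68.] [(array([-205.9,   66.2,  -53.8]), array([0.105, 0.346, 0.591])), (array([-183.2,   66.3,    7.2]), array([0.105, 0.346, 0.591]))]
12 [-24.  73.] [(array([-215.9,   71.7,  -50. ]), array([0.105, 0.346, 0.591])), (array([-193.2,   71.8,   10.9]), array([0.105, 0.346, 0.591]))]
```

```bash
python3 - <<'E'
from h import *
from station import r
s=r.sense()
h=1.15
L=np.array([-np.cos(h),np.sin(h)]);n=np.array([np.sin(h),np.cos(h)])
q=L*75-n*50; print(q,delta(s,[*W(*q),.23],Rt(h-np.pi/2)))
E
```

```text
[-76.27475508  48.03292348] (array([-166.7,   46.4,  -68.3]), array([-0.077,  0.35 , -0.419]))
```

>>> move_arm(
  series=[
    {"grip": 0,"xyz": [-10,0,-45],"angular": [-0.01,0.07,-0.08]},
    {"grip": 0,"xyz": [-40,10,-68],"angular": [-0.03,0.14,-0.16]},
    {"grip": 0,"xyz": [-80,22,-68],"angular": [-0.045,0.21,-0.25]},
    {"grip": 0,"xyz": [-120,34,-68],"angular": [-0.06,0.28,-0.33]},
    {"grip": 0,"xyz": [-155,44,-68],"angular": [-0.077,0.35,-0.419]},
    {"grip": 0,"xyz": [-167,46,-68],"angular": [-0.077,0.35,-0.419]},
    {"grip": 0,"xyz": [-167,46,-68],"angular": [-0.077,0.35,-0.419]},
  ],
)

```text
time_s: 9.8
tcp_pos: [0.5453, -0.0576, 0.2234]
ee_rot: [[-0.804, -0.594, -0.01], [-0.594, 0.804, 0.001], [0.007, 0.007, -1.0]]
wrist_force: [-0.8, 0.4, -0.5]
gripper_width: 0.003
gripper_force: 0.0
```

```bash
python3 - <<'E'
from h import *
from station import r
c=snap(r,"wrist","pics/w3.npz")
s=r.sense();print(C(s["tcp_pos"]),s["tcp_pos"],s["joints"].round())
a=cv2.resize(c["img"][:,:,::-1],(800,600),interpolation=cv2.INTER_CUBIC)
cv2.imwrite("pics/w3.png",np.clip(255*(a/255.)**0.7,0,255).astype('uint8'))
h=1.15
L=np.array([-np.cos(h),np.sin(h)]);n=np.array([np.sin(h),np.cos(h)])
print("tab pred",proj(c,[*W(*(L*72-n*14)),.161])*1.5625,proj(c,[*W(*(L*72+n*14)),.161])*1.5625,"grip ",proj(c,[*W(*(L*178)),.115])*1.5625)
for t,z in((-50,.165),(1,.165)): print(delta(s,[*W(*(L*75+n*t)),z],Rt(h-np.pi/2)))
E
```

```text
[-75.13681628  48.31018081] [ 0.54329637 -0.05830518  0.223018  ] [ 11.  16. -12.  -0. -62. -64.]
tab pred [[397.3312009  393.07403387]] [[397.51496774 439.92316109]] grip  [[562.5553141  378.59075045]]
(array([ 0.7, -0.3, 58. ]), array([ 0.008, -0.009, -0.   ]))
(array([-50.3,  -0.2,  57.6]), array([ 0.008, -0.009, -0.   ]))
```

View pics/w3.png

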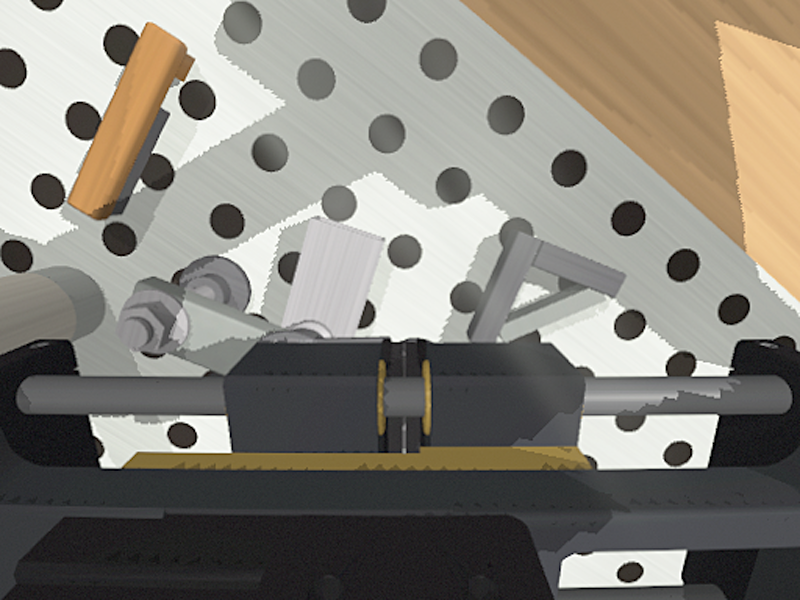

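The closed fingers hide the tab, but the tube's near edge shows at (313,218) to (385,238). I'll lower to the tab and push it across.

>>> move_arm(
  series=[
    {"grip": 0,"xyz": [1,0,30],"angular": [0,-0.01,0]},
    {"grip": 0,"xyz": [1,0,58],"angular": [0,-0.01,0]},
    {"grip": 0,"xyz": [1,0,58],"angular": [0,-0.01,0]},
    {"grip": 0,"xyz": [-10,0,58],"angular": [0,-0.01,0]},
    {"grip": 0,"xyz": [-18,0,58],"angular": [0,-0.01,0]},
    {"grip": 0,"xyz": [-24,0,58],"angular": [0,-0.01,0]},
    {"grip": 0,"xyz": [-29,0,58],"angular": [0,-0.01,0]},
    {"grip": 0,"xyz": [-34,0,58],"angular": [0,-0.01,0]},
  ],
)

```text
time_s: 10.65
tcp_pos: [0.5676, -0.0377, 0.167]
ee_rot: [[-0.805, -0.593, -0.008], [-0.593, 0.805, 0.008], [0.002, 0.011, -1.0]]
wrist_force: [-11.2, 7.1, 10.1]
gripper_width: 0.005
gripper_force: 6.7
```

>>> move_arm(
  series=[
    {"grip": 0,"xyz": [-4,0,0],"angular": [0,0,0]},
    {"grip": 0,"xyz": [-7,0,0],"angular": [0,0,0]},
  ],
)

```text
time_s: 10.85
tcp_pos: [0.5741, -0.0334, 0.1668]
ee_rot: [[-0.805, -0.593, -0.005], [-0.593, 0.805, 0.008], [-0.001, 0.009, -1.0]]
wrist_force: [-1.7, 0.8, -0.0]
gripper_width: 0.002
gripper_force: 0.5
```

>>> move_arm(
  series=[
    {"grip": 0,"xyz": [-4,0,0],"angular": [0,0,0]},
    {"grip": 0,"xyz": [-7,0,0],"angular": [0,0,0]},
    {"grip": 0,"xyz": [-10,0,0],"angular": [0,0,0]},
  ],
)

```text
time_s: 11.15
tcp_pos: [0.5832, -0.0289, 0.1668]
ee_rot: [[-0.805, -0.593, -0.003], [-0.593, 0.805, 0.006], [-0.001, 0.007, -1.0]]
wrist_force: [-4.8, -0.9, 3.4]
gripper_width: 0.004
gripper_force: 2.1
```

```bash
python3 - <<'E'
from h import *
from station import r
s=r.sense()
h=1.15
L=np.array([-np.cos(h),np.sin(h)]);n=np.array([np.sin(h),np.cos(h)])
p=C(s["tcp_pos"]);print("along",p@L,"lat",p@n,s["wrist_force"],(s["wrist_force"][:2]@(W(*n)-W(0,0)))*1000)
c=np.load("pics/w3.npz");P=[C(p) for p in at(c,[np.array(u)/1.5625 for u in((313,218),(385,238))],.034)];d=P[1]-P[0];print(P,np.arctan2(-d[0],d[1]))
E
```

```text
along 74.76366014258568 lat 0.7186793806416313 [-4.77532208 -0.92406195  3.35100805] -4.391623441192909
[array([-90.8138412, -33.5207052]), array([-99.30426675,  23.16703792])] 0.14867021611239228
```

```bash
python3 - <<'E'
from h import *
c3=np.load("pics/w3.npz");t3=np.load("pics/top3.npz")
w=lambda us,z:np.array([C(p) for p in at(c3,[np.array(u)/1.5625 for u in us],z)])
t=lambda us,z:np.array([C(p) for p in at(t3,[np.array(u)/5+[165,100]-.4 for u in us],z)])
ang=lambda P:np.arctan2(*(P[1]-P[0])[::-1])
print("w3 sides",ang(w([(313,218),(284,308)],.034)),ang(w([(385,238),(357,335)],.034)))
print("t3 sides",ang(t([(399,374),(376,290)],.034)),ang(t([(470,357),(446,262)],.034)))
print("holes w3",w([(387,133),(270,152),(505,115),(452,184)],.004));print("holes t3",t([(372,378),(462,378),(550,378)],.004))
print("brush w3",w([(165,30),(88,210)],.038));print("brush t3",t([(668,222),(680,410)],.038))
c2=np.load("pics/w2.npz");w2=np.array([C(p) for p in at(c2,[np.array(u)/1.5625 for u in((190,60),(180,232))],.038)]);print("brush w2",w2)
E
```

```text
w3 sides 0.05612039640917678 0.12852818561940266
t3 sides 0.06447609772942314 0.041743295915428275
holes w3 [[-173.50679321   -8.57081028]
 [-121.69188401  -89.41901912]
 [-224.61314529   71.66791761]
 [-159.16283924   56.19191422]]
holes t3 [[ -92.5774968    42.79297536]
 [-106.46846146  -24.32496835]
 [-120.02417898  -89.95353745]]
brush w3 [[-169.8337627  -173.86127439]
 [ -27.29728881 -193.18845953]]
brush t3 [[ -26.23579096 -199.00195186]
 [-166.85953585 -177.83779566]]
brush w2 [[-166.00010091 -170.60756761]
 [ -26.07336546 -195.13825624]]
```

```bash
python3 - <<'E'
from h import *
def run(f,seed,tol):
    c=np.load(f);im=cv2.bilateralFilter(np.ascontiguousarray(c["img"]),7,25,5)
    m=np.zeros((386,514),np.uint8)
    cv2.floodFill(im,m,seed,0,(tol,)*3,(tol,)*3,4|(255<<8)|cv2.FLOODFILL_MASK_ONLY|cv2.FLOODFILL_FIXED_RANGE)
    m=m[1:-1,1:-1];cn=max(cv2.findContours(m,cv2.RETR_EXTERNAL,cv2.CHAIN_APPROX_NONE)[0],key=cv2.contourArea).reshape(-1,2)
    P=np.array([C(p) for p in at(c,cn,.034)])
    ap=cv2.approxPolyDP(P.astype(np.float32).reshape(-1,1,2),4,True).reshape(-1,2)
    print(f,tol,len(cn),ap.round(1).tolist(), "colour",im[seed[1],seed[0]])
    # near edge: min x per y-bin
    e=[];
    for y in np.arange(-25,20,2.):
        k=abs(P[:,1]-y)<1.5
        if k.any(): e.append((y,P[k,0].min()))
    e=np.array(e);print(" near slope",-np.polyfit(e[:,0],e[:,1],1).round(3))
for tol in(8,14,20): run("pics/w3.npz",(214,173),tol)
for tol in(8,14,20): run("pics/top3.npz",(250,164),tol)
for tol in(14,): run("pics/top2.npz",(251,164),tol)
E
```

```text
pics/w3.npz 8 233 [[-89.5999984741211, -34.79999923706055], [0.6000000238418579, -26.299999237060547], [-16.200000762939453, -5.199999809265137], [-9.199999809265137, 15.399999618530273], [-16.0, 30.700000762939453], [-84.5, 25.100000381469727], [-99.0999984741211, 18.799999237060547]] colour [184 181 182]
 near slope [9.4000e-02 9.7122e+01]
pics/w3.npz 14 225 [[-89.0999984741211, -35.900001525878906], [0.6000000238418579, -26.299999237060547], [-16.200000762939453, -5.199999809265137], [-8.899999618530273, 18.200000762939453], [-16.0, 30.700000762939453], [-95.5999984741211, 22.899999618530273], [-96.19999694824219, -14.100000381469727]] colour [184 181 182]
 near slope [9.7000e-02 9.7175e+01]
pics/w3.npz 20 231 [[-89.0999984741211, -35.900001525878906], [0.6000000238418579, -26.299999237060547], [-16.200000762939453, -5.199999809265137], [-8.899999618530273, 18.200000762939453], [-13.699999809265137, 28.899999618530273], [-21.899999618530273, 33.79999923706055], [-22.799999237060547, 29.299999237060547], [-95.5999984741211, 22.899999618530273], [-96.69999694824219, -13.0]] colour [
[... 6080 characters left out ...]
824219, -374.5]] colour [126 127 130]
 near slope [ -1.694 110.394]
pics/top2.npz 14 86 [[-12.199999809265137, -20.899999618530273], [-21.0, -7.599999904632568], [-23.200000762939453, 19.700000762939453], [-42.400001525878906, 38.900001525878906], [-71.4000015258789, 29.399999618530273], [-81.69999694824219, 35.29999923706055], [-79.4000015258789, 46.29999923706055], [-82.5, 31.700000762939453], [-95.80000305175781, 22.899999618530273], [-106.0999984741211, 28.899999618530273], [-123.0999984741211, 20.899999618530273], [-126.9000015258789, 2.5999999046325684], [-116.0, -37.70000076293945], [-47.20000076293945, -21.399999618530273]] colour [125 126 129]
 near slope [-9.60000e-02  1.09028e+02]
```

The tube still looks about 0.1 rad askew in the closer wrist view. The tilted fingers probably jammed it down against the deck. I'll push again with a nearly upright tool on its left side.

```bash
python3 - <<'E'
from h import *
from station import r
s=r.sense()
print(delta(s,[*W(-160,10),.13],Rt(0,.15)))
E
```

```text
(array([142.7,  -0.6,  36.6]), array([ 0.038, -0.148,  0.419]))
```

>>> move_arm(
  series=[
    {"grip": 0,"xyz": [15,0,0],"angular": [0,0,0]},
    {"grip": 0,"xyz": [35,0,-30],"angular": [0,0,0]},
    {"grip": 0,"xyz": [70,0,-45],"angular": [0.01,-0.04,0.12]},
    {"grip": 0,"xyz": [105,0,-45],"angular": [0.02,-0.08,0.25]},
    {"grip": 0,"xyz": [135,0,-30],"angular": [0.03,-0.12,0.36]},
    {"grip": 0,"xyz": [143,-1,5],"angular": [0.038,-0.148,0.419]},
    {"grip": 0,"xyz": [143,-1,37],"angular": [0.038,-0.148,0.419]},
    {"grip": 0,"xyz": [143,-1,37],"angular": [0.038,-0.148,0.419]},
  ],
)

```text
time_s: 11.95
tcp_pos: [0.4657, -0.1146, 0.1258]
ee_rot: [[-0.967, -0.211, 0.141], [-0.209, 0.977, 0.033], [-0.144, 0.002, -0.99]]
wrist_force: [0.1, 0.2, 0.5]
gripper_width: 0.002
gripper_force: 0.0
```

```bash
python3 - <<'E'
from h import *
from station import r
s=r.sense();print(C(s["tcp_pos"]),s["wrist_force"])
c=snap(r,"wrist","pics/w4.npz")
np.save("pics/c4.npy",proj(c,[[*W(-96,y),.034] for y in(-30,0,30)]));print(np.load("pics/c4.npy"))
print(delta(s,[*W(-150,12),.041],Rt(0,.15)),delta(s,[*W(-118,12),.041],Rt(0,.15)))
c=snap(r,"top","pics/top4.npz")
# pawl check: tab brightness map is left to the drive test
E
```

```text
[-162.93533128    9.79972401] [0.09407725 0.24437756 0.54628864]
[[216.82474785 251.7316951 ]
 [247.47160799 251.66524534]
 [278.13002963 251.55398123]]
(array([-0.6,  2. , 85.8]), array([ 0.002, -0.005, -0.002])) (array([-32.2,   2.1,  90.4]), array([ 0.002, -0.005, -0.002]))
```

>>> move_arm(
  series=[
    {"grip": 0,"xyz": [0,2,45],"angular": [0,0,0]},
    {"grip": 0,"xyz": [0,2,80],"angular": [0,0,0]},
    {"grip": 0,"xyz": [0,2,86],"angular": [0,0,0]},
    {"grip": 0,"xyz": [-15,2,88],"angular": [0,0,0]},
    {"grip": 0,"xyz": [-26,2,89],"angular": [0,0,0]},
    {"grip": 0,"xyz": [-32,2,90],"angular": [0,0,0]},
    {"grip": 0,"xyz": [-36,2,90],"angular": [0,0,0]},
    {"grip": 0,"xyz": [-39,2,90],"angular": [0,0,0]},
  ],
)

```text
time_s: 12.85
tcp_pos: [0.517, -0.1013, 0.046]
ee_rot: [[-0.967, -0.213, 0.142], [-0.21, 0.977, 0.033], [-0.145, 0.002, -0.989]]
wrist_force: [-7.6, -3.1, 6.9]
gripper_width: 0.006
gripper_force: 4.3
```

>>> move_arm(
  series=[
    {"grip": 0,"xyz": [-2,0,0],"angular": [0,0,0]},
    {"grip": 0,"xyz": [-3,0,0],"angular": [0,0,0]},
    {"grip": 0,"xyz": [-3,0,0],"angular": [0,0,0]},
  ],
)

```text
time_s: 13.15
tcp_pos: [0.5172, -0.1013, 0.0458]
ee_rot: [[-0.968, -0.212, 0.137], [-0.209, 0.977, 0.032], [-0.141, 0.002, -0.99]]
wrist_force: [-9.8, -3.6, 9.5]
gripper_width: 0.009
gripper_force: 5.0
```

```bash
python3 - <<'E'
from h import *
from station import r
s=r.sense();print(C(s["tcp_pos"]),s["tcp_pos"],s["wrist_force"],s["moment"])
c=snap(r,"top","pics/top5.npz");
f=lambda x,y,z:proj(c,[*W(x,y),z])[0].round(1)
print(f(-96,0,.034))
F=s["wrist_force"];M=s["moment"]
p0=np.cross(F,M)/(F@F)  # closest point of line of action
print(p0, F/np.linalg.norm(F))
for k in(-.2,-.1,0,.1,.2): print(k,C(s["tcp_pos"]+p0+k*F/np.linalg.norm(F)),(s["tcp_pos"]+p0+k*F/np.linalg.norm(F))[2])
w=snap(r,"wrist","pics/w5.npz")
a=np.vstack([cv2.resize(c["img"][100:190,175:305],(520,360),interpolation=cv2.INTER_CUBIC)[:,:,::-1][:300],cv2.resize(w["img"][150:384,60:460],(520,300),interpolation=cv2.INTER_CUBIC)[:,:,::-1]])
cv2.imwrite("pics/both5.png",np.clip(255*(a/255.)**0.65,0,255).astype('uint8'))
E
```

```text
[-109.80182666   11.91406923] [ 0.51718055 -0.10125054  0.0458456 ] [-9.8335141  -3.55169268  9.52529517] [-0.73876035  2.55425837  0.06286252]
[250.  172.8]
[-0.12273981 -0.03208673 -0.13867558] [-0.69525838 -0.25111512  0.67346639]
-0.2 [-90.00080489  26.15912889] -0.2275232560499273
-0.1 [-163.28023221   16.43515309] -0.16017661673811684
0 [-236.55965953    6.71117729] -0.09282997742630637
0.1 [-309.83908684   -3.01279851] -0.02548333811449592
0.2 [-383.11851416  -12.7367743 ] 0.04186330119731453
```

View pics/both5.png

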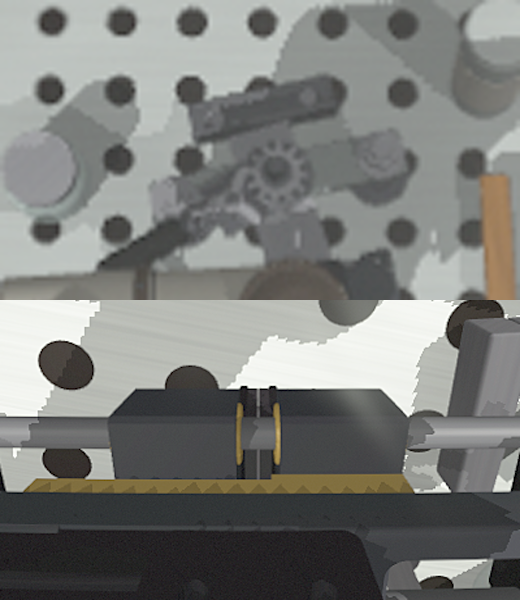

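That was my last picture. The gripper is behind the tube with nothing else touching, so from here I'll measure by code. I'll retract to a clear view and measure the tube's angle.

>>> move_arm(
  series=[
    {"grip": 0,"xyz": [12,0,0],"angular": [0,0,0]},
    {"grip": 0,"xyz": [30,0,-40],"angular": [0,0,0]},
    {"grip": 0,"xyz": [30,0,-88],"angular": [0,0,0]},
    {"grip": 0,"xyz": [30,0,-135],"angular": [0,0.05,0]},
    {"grip": 0,"xyz": [30,0,-183],"angular": [0,0.1,0]},
    {"grip": 0,"xyz": [10,0,-215],"angular": [0,0.145,0]},
    {"grip": 0,"xyz": [-35,0,-223],"angular": [0,0.145,0]},
    {"grip": 0,"xyz": [-80,0,-230],"angular": [0,0.145,0]},
    {"grip": 0,"xyz": [-125,0,-237],"angular": [0,0.145,0]},
    {"grip": 0,"xyz": [-125,0,-237],"angular": [0,0.145,0]},
  ],
)

```text
time_s: 14.25
tcp_pos: [0.6128, -0.0805, 0.2997]
ee_rot: [[-0.977, -0.214, 0.011], [-0.214, 0.977, 0.002], [-0.011, -0.0, -1.0]]
wrist_force: [-1.5, -0.3, -0.2]
gripper_width: 0.004
gripper_force: 0.0
```

```bash
cat > tube.py <<'E'
from h import *
def run(f,seed,tol):
    c=np.load(f);im=cv2.bilateralFilter(np.ascontiguousarray(c["img"]),7,25,5)
    m=np.zeros((386,514),np.uint8)
    cv2.floodFill(im,m,seed,0,(tol,)*3,(tol,)*3,4|(255<<8)|cv2.FLOODFILL_MASK_ONLY|cv2.FLOODFILL_FIXED_RANGE)
    m=m[1:-1,1:-1];cn=max(cv2.findContours(m,cv2.RETR_EXTERNAL,cv2.CHAIN_APPROX_NONE)[0],key=cv2.contourArea).reshape(-1,2)
    P=np.array([C(p) for p in at(c,cn,.034)])
    ap=cv2.approxPolyDP(P.astype(np.float32).reshape(-1,1,2),4,True).reshape(-1,2)
    print(f,tol,len(cn),np.round(ap[:16]).astype(int).tolist(), "colour",im[seed[1],seed[0]])
E
python3 - <<'E'
from tube import *
from station import r
s=r.sense();print(C(s["tcp_pos"]),s["tcp_pos"])
c=snap(r,"wrist","pics/w6.npz")
q=proj(c,[*W(-60,0),.034])[0].round().astype(int);print(q)
for tol in(8,14,20): run("pics/w6.npz",tuple(int(v) for v in q),tol)
E
```

```text
[-11.95423993  11.78032756] [ 0.6128106  -0.0805367   0.29965044]
[250 134]
pics/w6.npz 8 222 [[-95, 16], [-92, -18], [-82, -33], [-11, -27], [-21, 20], [-28, 29], [-37, 23], [-45, 28], [-81, 24], [-48, 24], [-49, 20]] colour [184 181 181]
pics/w6.npz 14 176 [[-96, 22], [-92, -25], [-83, -33], [-10, -26], [-18, -14], [-18, 11], [-28, 29]] colour [184 181 181]
pics/w6.npz 20 180 [[-96, 22], [-92, -27], [-83, -33], [-10, -27], [-25, 30]] colour [184 181 181]
```

```bash
python3 - <<'E'
from h import *
for f in("pics/w2.npz","pics/w6.npz","pics/w3.npz","pics/top0.npz"):
    c=np.load(f);g=cv2.cvtColor(c["img"],cv2.COLOR_RGB2GRAY)
    L=cv2.createLineSegmentDetector().detect(g)[0].reshape(-1,4)
    print(f)
    for a in L:
        n=np.hypot(a[2]-a[0],a[3]-a[1])
        if n<(22 if "w" in f else 14):continue
        for nm,z in(("beam",.099),("stop/tube",.040)):
            P=np.array([C(p) for p in at(c,[a[:2],a[2:]],z)]);m=P.mean(0);d=P[1]-P[0]
            t=(np.arctan2(-d[0],d[1])+np.pi/2)%np.pi-np.pi/2
            t2=(t+np.pi/4)%(np.pi/2)-np.pi/4
            ok=abs(t2)<.2 and ((nm=="beam" and abs(t)<.3 and 12<abs(m[0])<32 and abs(m[1])<110) or (nm!="beam" and ((-110<m[0]<-20 and abs(m[1])<42) or (55<m[0]<100 and abs(m[1])<70 and abs(t)<.3))))
            if ok: print("  ",nm,P.round(1).tolist(),"len %.0f"%n,"dir","y" if abs(t)<.7 else "x","%.3f"%t2)
E
```

```text
pics/w2.npz
   stop/tube [[57.3, -60.0], [55.9, 62.5]] len 84 dir y 0.012
   stop/tube [[96.9, -14.5], [94.8, -70.8]] len 38 dir y -0.038
   beam [[20.7, 38.9], [21.8, 70.9]] len 26 dir y -0.036
   stop/tube [[-64.9, -5.6], [-101.7, -7.8]] len 29 dir x 0.059
   beam [[-17.0, -31.8], [-17.3, -83.5]] len 44 dir y -0.004
   beam [[24.1, -66.1], [26.1, -94.0]] len 23 dir y 0.072
   beam [[22.0, -75.2], [21.8, -44.7]] len 25 dir y 0.007
   stop/tube [[67.2, 20.6], [70.3, -66.0]] len 59 dir y 0.036
   stop/tube [[85.8, 32.2], [86.6, -33.0]] len 44 dir y 0.012
   stop/tube [[75.9, -31.0], [75.2, 33.8]] len 44 dir y 0.012
pics/w6.npz
   stop/tube [[-58.7, 38.3], [-25.9, 39.9]] len 23 dir x 0.048
   stop/tube [[-76.3, -33.8], [-33.0, -29.9]] len 30 dir x 0.089
   beam [[-20.9, -46.8], [-21.6, -18.0]] len 23 dir y 0.025
   beam [[23.4, 111.6], [22.3, 78.4]] len 25 dir y -0.032
   stop/tube [[56.2, -60.1], [56.0, -22.8]] len 24 dir y 0.006
   beam [[-16.6, 82.9], [-12.9, 54.0]] len 23 dir y 0.124
   beam [[-17.4, -37.3], [-18.0, -67.8]] len 24 dir y -0.018
   beam [[-17.2, -72.6], [-15.7, -109.9]] len 29 dir y 0.040
   stop/tube [[-93.6, 22.9], [-47.8, 28.3]] len 33 dir x 0.117
pics/w3.npz
   stop/tube [[-21.8, 30.5], [-51.2, 27.8]] len 23 dir x 0.093
   stop/tube [[-63.1, -32.6], [-3.5, -26.3]] len 47 dir x 0.105
   beam [[23.1, -53.9], [23.4, -81.6]] len 27 dir y 0.012
   stop/tube [[-97.0, -10.4], [-100.7, 21.5]] len 27 dir y 0.115
   beam [[-18.6, -27.4], [-17.8, -79.9]] len 53 dir y 0.015
   beam [[-16.1, -85.1], [-16.5, -110.3]] len 26 dir y -0.018
   stop/tube [[-88.4, 24.3], [-53.7, 27.7]] len 28 dir x 0.099
pics/top0.npz
   stop/tube [[-61.5, -8.6], [-155.9, -2.0]] len 25 dir x -0.070
   stop/tube [[61.0, -59.2], [59.7, 57.0]] len 31 dir y 0.011
   beam [[-14.8, -38.4], [-16.9, -111.7]] len 20 dir y -0.028
   beam [[-22.0, 113.1], [-15.9, 34.9]] len 22 dir y 0.078
```

```bash
sed -i 's/radians(12.3)/radians(12.9)/' h.py; python3 - <<'E'
from h import *
from station import r
s=r.sense()
for x,z in((-155,.28),(-155,.08),(-155,.043),(-122,.043)):print(delta(s,[*W(x,14),z],Rt(0,.12)))
E
```

```text
(array([140.5,   0.4,  17.7]), array([ 0.001, -0.113, -0.01 ]))
(array([1.420e+02, 2.000e-01, 2.177e+02]), array([ 0.001, -0.113, -0.01 ]))
(array([1.422e+02, 2.000e-01, 2.547e+02]), array([ 0.001, -0.113, -0.01 ]))
(array([109.2,   0.5, 254.9]), array([ 0.001, -0.113, -0.01 ]))
```

>>> move_arm(
  series=[
    {"grip": 0,"xyz": [48,0,5],"angular": [0,-0.05,0]},
    {"grip": 0,"xyz": [96,0,12],"angular": [0,-0.11,-0.01]},
    {"grip": 0,"xyz": [140,0,30],"angular": [0,-0.113,-0.01]},
    {"grip": 0,"xyz": [141,0,78],"angular": [0,-0.113,-0.01]},
    {"grip": 0,"xyz": [141,0,126],"angular": [0,-0.113,-0.01]},
    {"grip": 0,"xyz": [142,0,174],"angular": [0,-0.113,-0.01]},
    {"grip": 0,"xyz": [142,0,218],"angular": [0,-0.113,-0.01]},
    {"grip": 0,"xyz": [142,0,250],"angular": [0,-0.113,-0.01]},
    {"grip": 0,"xyz": [125,0,255],"angular": [0,-0.113,-0.01]},
    {"grip": 0,"xyz": [110,0,255],"angular": [0,-0.113,-0.01]},
  ],
)

```text
time_s: 15.3
tcp_pos: [0.4999, -0.1049, 0.0422]
ee_rot: [[-0.969, -0.222, 0.112], [-0.221, 0.975, 0.026], [-0.115, 0.001, -0.993]]
wrist_force: [0.0, -0.7, -0.1]
gripper_width: 0.005
gripper_force: 0.0
```

>>> move_arm(
  series=[
    {"grip": 0,"xyz": [-4,0,0],"angular": [0,0,0]},
    {"grip": 0,"xyz": [-8,0,0],"angular": [0,0,0]},
    {"grip": 0,"xyz": [-11,0,0],"angular": [0,0,0]},
    {"grip": 0,"xyz": [-13,0,-1],"angular": [0,0,0]},
  ],
)

```text
time_s: 15.7
tcp_pos: [0.5143, -0.1018, 0.0466]
ee_rot: [[-0.968, -0.223, 0.116], [-0.221, 0.975, 0.027], [-0.119, 0.0, -0.993]]
wrist_force: [0.7, 0.5, -0.5]
gripper_width: 0.004
gripper_force: 0.0
```

>>> move_arm(
  series=[
    {"grip": 0,"xyz": [-2,0,0],"angular": [0,0,0]},
    {"grip": 0,"xyz": [-4,0,0],"angular": [0,0,0]},
  ],
)

```text
time_s: 15.9
tcp_pos: [0.5174, -0.101, 0.0466]
ee_rot: [[-0.968, -0.223, 0.113], [-0.221, 0.975, 0.027], [-0.116, 0.001, -0.993]]
wrist_force: [-4.2, -1.6, 4.0]
gripper_width: 0.009
gripper_force: 2.2
```

>>> move_arm(
  series=[
    {"grip": 0,"xyz": [-2,0,-1.5],"angular": [0,0,0]},
    {"grip": 0,"xyz": [-4,0,-3],"angular": [0,0,0]},
  ],
)

```text
time_s: 16.1
tcp_pos: [0.5178, -0.1003, 0.0483]
ee_rot: [[-0.969, -0.221, 0.106], [-0.22, 0.975, 0.027], [-0.109, 0.003, -0.994]]
wrist_force: [-6.7, 0.3, -2.7]
gripper_width: 0.007
gripper_force: 3.3
```

>>> move_arm(
  series=[
    {"grip": 0,"xyz": [-2,0,0],"angular": [0,0,0]},
    {"grip": 0,"xyz": [-4,0,-0.5],"angular": [0,0,0]},
    {"grip": 0,"xyz": [-5,0,-1],"angular": [0,0,0]},
  ],
)

```text
time_s: 16.4
tcp_pos: [0.5183, -0.0994, 0.048]
ee_rot: [[-0.971, -0.22, 0.096], [-0.219, 0.975, 0.026], [-0.1, 0.005, -0.995]]
wrist_force: [-11.6, -0.0, -3.3]
gripper_width: 0.007
gripper_force: 5.4
```

>>> move_arm(
  series=[
    {"grip": 0,"xyz": [-2,0,-0.5],"angular": [0,0,0]},
    {"grip": 0,"xyz": [-4,0,-1],"angular": [0,0,0]},
    {"grip": 0,"xyz": [-5,0,-1.5],"angular": [0,0,0]},
  ],
)

```text
time_s: 16.7
tcp_pos: [0.5187, -0.0987, 0.0484]
ee_rot: [[-0.972, -0.219, 0.087], [-0.218, 0.976, 0.026], [-0.09, 0.007, -0.996]]
wrist_force: [-16.6, 0.3, -3.8]
gripper_width: 0.007
gripper_force: 7.8
```

>>> move_arm(
  series=[
    {"grip": 0,"xyz": [0,1.5,0],"angular": [0,0,0]},
    {"grip": 0,"xyz": [0,3,0],"angular": [0,0,0]},
    {"grip": 0,"xyz": [0,4.5,0],"angular": [0,0,0]},
    {"grip": 0,"xyz": [0,6,0],"angular": [0,0,0]},
  ],
)

```text
time_s: 17.1
tcp_pos: [0.5187, -0.0928, 0.0489]
ee_rot: [[-0.971, -0.22, 0.09], [-0.218, 0.976, 0.026], [-0.094, 0.006, -0.996]]
wrist_force: [-14.1, 0.7, -4.0]
gripper_width: 0.005
gripper_force: 6.5
```

>>> move_arm(
  series=[
    {"grip": 0,"xyz": [0,1.5,0],"angular": [0,0,0]},
    {"grip": 0,"xyz": [0,3,0],"angular": [0,0,0]},
    {"grip": 0,"xyz": [0,4.5,0],"angular": [0,0,0]},
  ],
)

```text
time_s: 17.4
tcp_pos: [0.5189, -0.0884, 0.0493]
ee_rot: [[-0.971, -0.22, 0.093], [-0.218, 0.976, 0.026], [-0.096, 0.005, -0.995]]
wrist_force: [-12.7, 0.7, -3.9]
gripper_width: 0.005
gripper_force: 5.9
```

>>> move_arm(
  series=[
    {"grip": 0,"xyz": [-1,1.5,0],"angular": [0,0,0]},
    {"grip": 0,"xyz": [-2,3,0],"angular": [0,0,0]},
    {"grip": 0,"xyz": [-3,3,0],"angular": [0,0,0]},
  ],
)

```text
time_s: 17.7
tcp_pos: [0.5189, -0.0856, 0.0489]
ee_rot: [[-0.972, -0.219, 0.088], [-0.218, 0.976, 0.025], [-0.091, 0.005, -0.996]]
wrist_force: [-15.4, -2.5, -2.5]
gripper_width: 0.006
gripper_force: 8.0
```

>>> move_arm(
  series=[
    {"grip": 0,"xyz": [12,0,0],"angular": [0,0,0]},
    {"grip": 0,"xyz": [30,0,-40],"angular": [0,0,0]},
    {"grip": 0,"xyz": [30,0,-88],"angular": [0,0,0]},
    {"grip": 0,"xyz": [30,0,-135],"angular": [0,0.05,0]},
    {"grip": 0,"xyz": [30,0,-183],"angular": [0,0.08,0]},
    {"grip": 0,"xyz": [10,-5,-215],"angular": [0,0.1,0]},
    {"grip": 0,"xyz": [-35,-10,-223],"angular": [0,0.1,0]},
    {"grip": 0,"xyz": [-80,-15,-230],"angular": [0,0.1,0]},
    {"grip": 0,"xyz": [-125,-20,-237],"angular": [0,0.1,0]},
    {"grip": 0,"xyz": [-125,-20,-237],"angular": [0,0.1,0]},
  ],
)

```text
time_s: 18.7
tcp_pos: [0.6353, -0.0814, 0.3046]
ee_rot: [[-0.974, -0.224, 0.025], [-0.224, 0.975, 0.004], [-0.026, -0.002, -1.0]]
wrist_force: [-1.6, 0.2, -1.3]
gripper_width: 0.003
gripper_force: 0.0
```

```bash
cat > lsd.py <<'E'
from h import *
def lsd(f):
    c=np.load(f);g=cv2.cvtColor(c["img"],cv2.COLOR_RGB2GRAY)
    L=cv2.createLineSegmentDetector().detect(g)[0].reshape(-1,4)
    for a in L:
        n=np.hypot(a[2]-a[0],a[3]-a[1])
        if n<18:continue
        for nm,z in(("tube",.034),("stop",.044)):
            P=np.array([C(p) for p in at(c,[a[:2],a[2:]],z)]);m=P.mean(0);d=P[1]-P[0]
            t=(np.arctan2(-d[0],d[1])+np.pi/2)%np.pi-np.pi/2
            t2=(t+np.pi/4)%(np.pi/2)-np.pi/4
            if abs(t2)<.2 and ((nm=="tube" and -110<m[0]<-22 and abs(m[1])<45) or (nm=="stop" and 45<m[0]<100 and abs(m[1])<70 and abs(t)<.3)): print("  ",nm,P.round(1).tolist(),"len %.0f"%n,"dir","y" if abs(t)<.7 else "x","%.3f"%t2)
E
python3 - <<'E'
from tube import *
from lsd import lsd
from station import r
s=r.sense();print(C(s["tcp_pos"]),s["tcp_pos"])
c=snap(r,"wrist","pics/w7.npz")
q=proj(c,[*W(-60,5),.034])[0].round().astype(int)
for tol in(8,14,20): run("pics/w7.npz",tuple(int(v) for v in q),tol)
lsd("pics/w7.npz")
E
```

```text
[9.84831677 6.0143502 ] [ 0.63525705 -0.08143881  0.30460011]
pics/w7.npz 8 217 [[-88, -18], [-18, -20], [-23, 16], [-33, 30], [-30, 36], [-23, 28], [-12, 36], [-11, 48], [-29, 36], [-85, 38], [-76, 33], [-91, 27]] colour [185 183 183]
pics/w7.npz 14 290 [[-90, -18], [-18, -20], [-21, 12], [-32, 34], [-23, 28], [-6, 47], [0, 44], [-8, 54], [1, 65], [7, 64], [-3, 82], [-5, 100], [-3, 64], [-26, 37], [-90, 38]] colour [185 183 183]
pics/w7.npz 20 281 [[-91, -18], [-18, -20], [-21, 12], [-32, 30], [-23, 28], [-6, 45], [0, 44], [-6, 56], [7, 64], [-3, 82], [-5, 100], [-3, 65], [-9, 51], [-26, 37], [-91, 37]] colour [185 183 183]
   tube [[-52.1, -21.1], [-23.0, -21.9]] len 20 dir x -0.027
   stop [[56.0, -61.5], [56.0, -20.9]] len 26 dir y 0.000
   stop [[92.2, -13.7], [96.0, 16.4]] len 19 dir y -0.127
   tube [[-91.8, -9.9], [-92.0, 25.8]] len 25 dir y 0.004
   stop [[63.5, -17.1], [64.1, 35.4]] len 34 dir y -0.011
   stop [[85.3, 31.9], [85.6, -35.2]] len 43 dir y 0.005
   stop [[73.7, -31.0], [74.1, 31.7]] len 40 dir y -0.006
   stop [[70.1, 35.4], [67.0, -3.6]] len 25 dir y -0.077
   tube [[-88.7, -20.0], [-53.9, -20.9]] len 25 dir x -0.026
   tube [[-73.2, 39.3], [-35.8, 38.7]] len 26 dir x -0.017
   stop [[67.0, -13.3], [68.5, -66.0]] len 34 dir y 0.027
```

```bash
python3 - <<'E'
from h import *
from station import r
s=r.sense();h=1.15
print(delta(s,[*W(-150*np.cos(h),150*np.sin(h)),.22],Rt(h)),delta(s,[*W(-150*np.cos(h),150*np.sin(h)),.123],Rt(h)))
c=np.load("pics/w7.npz")
for hh in(1.0,1.1,1.2):print(hh,proj(c,[*W(-110*np.cos(hh),110*np.sin(hh)),.115])[0].round(), c["img"][tuple(proj(c,[*W(-110*np.cos(hh),110*np.sin(hh)),.115])[0].round().astype(int)[::-1])])
E
```

```text
(array([ 70.2, 130.5,  82.3]), array([0.013, 0.02 , 1.15 ])) (array([ 72.4, 130.5, 179.3]), array([0.013, 0.02 , 1.15 ]))
1.0 [332. 118.] [121 123 117]
1.1 [336. 126.] [112 114 108]
1.2 [339. 135.] [76 78 73]
```

```bash
python3 - <<'E'
from h import *
for f in("pics/w7.npz","pics/w6.npz","pics/top4.npz"):
    c=np.load(f);g=cv2.GaussianBlur(cv2.cvtColor(c["img"],cv2.COLOR_RGB2GRAY),(3,3),0)
    for rr in(115,150):
        row=[]
        for hh in np.arange(.8,1.5,.05):
            q=proj(c,[*W(-rr*np.cos(hh),rr*np.sin(hh)),.122])[0].round().astype(int);row.append(int(g[q[1],q[0]]) if 0<=q[0]<512 and 0<=q[1]<384 else -1)
        print(f,rr,row)
E
```

```text
pics/w7.npz 115 [81, 78, 76, 76, 98, 109, 102, 99, 71, 72, 70, 67, 69, 71]
pics/w7.npz 150 [102, 117, 234, 160, 158, 161, 29, 34, 40, 44, 40, 71, 235, 234]
pics/w6.npz 115 [90, 88, 85, 105, 93, 108, 179, 75, 78, 77, 74, 69, 66, 62]
pics/w6.npz 150 [104, 194, 238, 75, 161, 106, 44, 47, 52, 55, 54, 125, 231, 235]
pics/top4.npz 115 [147, 147, 147, 135, 114, 102, 97, 68, 40, 39, 38, 37, 73, 105]
pics/top4.npz 150 [57, 43, 59, 68, 67, 67, 88, 116, 65, 38, 37, 59, 43, 37]
```

>>> move_arm(
  series=[
    {"grip": 0.3,"xyz": [7,14,0],"angular": [0,0,0.14]},
    {"grip": 0.6,"xyz": [15,30,10],"angular": [0,0.01,0.28]},
    {"grip": 1,"xyz": [24,46,20],"angular": [0,0.01,0.42]},
    {"grip": 1,"xyz": [33,62,30],"angular": [0,0.01,0.56]},
    {"grip": 1,"xyz": [42,80,40],"angular": [0.01,0.01,0.7]},
    {"grip": 1,"xyz": [52,100,50],"angular": [0.01,0.02,0.84]},
    {"grip": 1,"xyz": [61,116,60],"angular": [0.01,0.02,0.98]},
    {"grip": 1,"xyz": [70,130,75],"angular": [0.013,0.02,1.1]},
    {"grip": 1,"xyz": [70,130,82],"angular": [0.013,0.02,1.15]},
    {"grip": 1,"xyz": [70,130,82],"angular": [0.013,0.02,1.15]},
  ],
)

```text
time_s: 19.75
tcp_pos: [0.5325, 0.0293, 0.2206]
ee_rot: [[-0.602, 0.798, -0.003], [0.798, 0.602, -0.0], [0.002, -0.003, -1.0]]
wrist_force: [-0.8, 0.1, 0.4]
gripper_width: 0.834
gripper_force: 0.0
```

>>> move_arm(
  series=[
    {"grip": 1,"xyz": [0,8,20],"angular": [0,0,0.05]},
    {"grip": 1,"xyz": [0,8,60],"angular": [0,0,0.05]},
    {"grip": 1,"xyz": [0,8,97],"angular": [0,0,0.05]},
    {"grip": 0.42,"xyz": [0,8,97],"angular": [0,0,0.05]},
    {"grip": 0.42,"xyz": [0,8,97],"angular": [0,0,0.05]},
    {"grip": 0.42,"xyz": [0,8,97],"angular": [0,0,0.05]},
    {"grip": 0.42,"xyz": [0,8,97],"angular": [0,0,0.05]},
    {"grip": 0.42,"xyz": [0,8,97],"angular": [0,0,0.05]},
  ],
)

```text
time_s: 20.55
tcp_pos: [0.5406, 0.0343, 0.1256]
ee_rot: [[-0.561, 0.828, -0.0], [0.828, 0.561, 0.0], [0.001, 0.0, -1.0]]
wrist_force: [0.5, -0.4, 0.7]
gripper_width: 0.636
gripper_force: 0.0
```

```bash
python3 - <<'E'
from h import *
from station import r
s=r.sense();p=C(s["tcp_pos"]);print(p,np.hypot(*p),np.arctan2(p[1],-p[0]),s["tcp_pos"],s["joints"].round(),s["gripper_width"],s["gripper_force"],s["wrist_force"])
arc(s,1.2,-.25,10)
E
```

```text
[-56.59003476 139.94954904] 150.95796869115142 1.1865367734155572 [0.54059448 0.03428366 0.12558564] [  21.   21.  -21.   -0.  -48. -167.] 0.6364921089476353 0.0 [ 0.46272912 -0.42212753  0.70003594]
1.05 [-2.0, -20.0, -0.0] [0.0, -0.0, -0.14]
0.91 [-7.0, -41.0, -0.0] [0.0, -0.0, -0.29]
0.77 [-15.0, -61.0, -0.0] [0.0, -0.0, -0.44]
0.62 [-26.0, -80.0, -0.0] [0.0, -0.0, -0.58]
0.47 [-39.0, -97.0, -0.0] [0.0, -0.0, -0.72]
0.33 [-54.0, -113.0, -0.0] [0.0, -0.0, -0.87]
0.18 [-72.0, -125.0, -0.0] [0.0, -0.0, -1.01]
0.04 [-91.0, -136.0, -0.0] [0.0, -0.0, -1.16]
-0.1 [-112.0, -143.0, -0.0] [0.0, -0.0, -1.3]
-0.25 [-133.0, -147.0, -0.0] [0.0, -0.0, -1.45]
```

>>> move_arm(
  series=[
    {"grip": 0.42,"xyz": [-2,-20,0],"angular": [0,0,-0.14]},
    {"grip": 0.42,"xyz": [-7,-41,0],"angular": [0,0,-0.29]},
    {"grip": 0.42,"xyz": [-15,-61,0],"angular": [0,0,-0.44]},
    {"grip": 0.42,"xyz": [-26,-80,0],"angular": [0,0,-0.58]},
    {"grip": 0.42,"xyz": [-39,-97,0],"angular": [0,0,-0.72]},
    {"grip": 0.42,"xyz": [-54,-113,0],"angular": [0,0,-0.87]},
    {"grip": 0.42,"xyz": [-72,-125,0],"angular": [0,0,-1.01]},
    {"grip": 0.42,"xyz": [-91,-136,0],"angular": [0,0,-1.16]},
    {"grip": 0.42,"xyz": [-112,-143,0],"angular": [0,0,-1.3]},
    {"grip": 0.42,"xyz": [-133,-147,0],"angular": [0,0,-1.45]},
  ],
)

```text
time_s: 21.55
tcp_pos: [0.493, -0.159, 0.1253]
ee_rot: [[-0.887, -0.462, -0.002], [-0.462, 0.887, 0.0], [0.001, 0.001, -1.0]]
wrist_force: [0.9, 4.4, 1.1]
gripper_width: 0.42
gripper_force: 1.3
```

```bash
cat > st.py <<'E'
from h import *
from station import r
s=r.sense();p=C(s["tcp_pos"]);h=np.arctan2(p[1],-p[0]);n=np.array([np.sin(h),np.cos(h)])
c,q=np.cos(YAW),np.sin(YAW);F=np.array([[c,q],[-q,c]])@s["wrist_force"][:2]
yaw=np.arctan2(s["ee_rot"][1,0],s["ee_rot"][0,0]);hy=(YAW+np.pi-yaw+np.pi)%(2*np.pi)-np.pi
print("r %.1f h %.3f toolh %.3f Ftan %.1f Frad %.1f t %.1f z %.4f"%(np.hypot(*p),h,hy,F@n,F@p/np.hypot(*p),s["time_s"],s["tcp_pos"][2]),s["gripper_width"].round(2),s["gripper_force"].round(1),s["joints"].round())
E
python3 - <<'E'
from st import *
arc(s,h,h+1.4,10)
E
```

```text
Traceback (most recent call last):
  File "st.py", line 6, in <module>
    print("r %.1f h %.3f toolh %.3f Ftan %.1f Frad %.1f t %.1f z %.4f"%(np.hypot(*p),h,hy,F@n,F@p/np.hypot(*p),s["time_s"],s["tcp_pos"][2]),s["gripper_width"].round(2),s["gripper_force"].round(1),s["joints"].round())
                                                                                                                                            ^^^^^^^^^^^^^^^^^^^^^^^^
AttributeError: 'float' object has no attribute 'round'
```

```bash
sed -i 's/s\["gripper_width"\].round(2),s\["gripper_force"\].round(1)/round(s["gripper_width"],2),round(s["gripper_force"],1)/' st.py
python3 - <<'E'
from st import *
arc(s,h,h+1.42,10)
E
```

```text
r 151.0 h -0.253 toolh -0.255 Ftan 3.5 Frad -2.8 t 21.6 z 0.1253 0.42 1.3 [  0.  19. -24.  -0. -47. -63.]
-0.11 [-2.0, 21.0, 0.0] [0.0, -0.0, 0.14]
0.03 [-7.0, 42.0, 0.0] [0.0, -0.0, 0.29]
0.17 [-14.0, 62.0, 0.0] [0.0, -0.0, 0.43]
0.31 [-25.0, 81.0, 0.0] [0.0, -0.0, 0.57]
0.46 [-37.0, 98.0, 0.0] [0.0, -0.0, 0.71]
0.6 [-52.0, 113.0, 0.0] [0.0, -0.0, 0.85]
0.74 [-69.0, 126.0, 0.0] [0.0, -0.0, 1.0]
0.88 [-88.0, 136.0, 0.0] [0.0, -0.0, 1.14]
1.02 [-108.0, 143.0, -0.0] [-0.0, -0.0, 1.28]
1.17 [-129.0, 148.0, -0.0] [-0.0, -0.0, 1.42]
```

>>> move_arm(
  series=[
    {"grip": 0.42,"xyz": [-2,21,0],"angular": [0,0,0.14]},
    {"grip": 0.42,"xyz": [-7,42,0],"angular": [0,0,0.29]},
    {"grip": 0.42,"xyz": [-14,62,0],"angular": [0,0,0.43]},
    {"grip": 0.42,"xyz": [-25,81,0],"angular": [0,0,0.57]},
    {"grip": 0.42,"xyz": [-37,98,0],"angular": [0,0,0.71]},
    {"grip": 0.42,"xyz": [-52,113,0],"angular": [0,0,0.85]},
    {"grip": 0.42,"xyz": [-69,126,0],"angular": [0,0,1.0]},
    {"grip": 0.42,"xyz": [-88,136,0],"angular": [0,0,1.14]},
    {"grip": 0.42,"xyz": [-108,143,0],"angular": [0,0,1.28]},
    {"grip": 0.42,"xyz": [-129,148,0],"angular": [0,0,1.42]},
  ],
)

```text
time_s: 22.55
tcp_pos: [0.5378, 0.0317, 0.1244]
ee_rot: [[-0.581, 0.814, -0.008], [0.814, 0.581, -0.002], [0.003, -0.008, -1.0]]
wrist_force: [-3.3, -3.9, 3.4]
gripper_width: 0.423
gripper_force: 2.3
```

```bash
python3 st.py
```

```text
r 150.4 h 1.162 toolh 1.176 Ftan -4.9 Frad -1.2 t 22.6 z 0.1244 0.42 2.3 [  21.   21.  -21.   -0.  -49. -165.]
```

>>> move_arm(
  series=[
    {"grip": 0.42,"xyz": [-2,-21,0],"angular": [0,0,-0.14]},
    {"grip": 0.42,"xyz": [-7,-42,0],"angular": [0,0,-0.29]},
    {"grip": 0.42,"xyz": [-14,-62,0],"angular": [0,0,-0.43]},
    {"grip": 0.42,"xyz": [-25,-81,0],"angular": [0,0,-0.57]},
    {"grip": 0.42,"xyz": [-37,-98,0],"angular": [0,0,-0.71]},
    {"grip": 0.42,"xyz": [-52,-113,0],"angular": [0,0,-0.85]},
    {"grip": 0.42,"xyz": [-69,-126,0],"angular": [0,0,-1.0]},
    {"grip": 0.42,"xyz": [-88,-136,0],"angular": [0,0,-1.14]},
    {"grip": 0.42,"xyz": [-108,-143,0],"angular": [0,0,-1.28]},
    {"grip": 0.42,"xyz": [-129,-148,0],"angular": [0,0,-1.42]},
  ],
)

```text
time_s: 23.55
tcp_pos: [0.4957, -0.1595, 0.1253]
ee_rot: [[-0.887, -0.462, -0.001], [-0.462, 0.887, 0.0], [0.001, 0.001, -1.0]]
wrist_force: [1.0, 4.7, 1.5]
gripper_width: 0.426
gripper_force: 2.1
```

>>> move_arm(
  series=[
    {"grip": 0.42,"xyz": [-2,-21,0],"angular": [0,0,-0.14]},
    {"grip": 0.42,"xyz": [-7,-42,0],"angular": [0,0,-0.29]},
    {"grip": 0.42,"xyz": [-14,-62,0],"angular": [0,0,-0.43]},
  ],
)

```text
time_s: 23.85
tcp_pos: [0.5359, -0.2083, 0.1248]
ee_rot: [[-0.614, -0.789, -0.004], [-0.789, 0.614, 0.0], [0.002, 0.003, -1.0]]
wrist_force: [-1.1, 3.1, 0.6]
gripper_width: 0.423
gripper_force: 1.5
```

```bash
python3 st.py
```

```text
r 149.7 h -0.692 toolh -0.685 Ftan 2.8 Frad -1.8 t 23.9 z 0.1248 0.42 1.5 [ -5.  24. -16.   0. -50. -33.]
```

>>> move_arm(
  series=[
    {"grip": 0.42,"xyz": [-2,21,0],"angular": [0,0,0.14]},
    {"grip": 0.42,"xyz": [-7,42,0],"angular": [0,0,0.29]},
    {"grip": 0.42,"xyz": [-14,62,0],"angular": [0,0,0.43]},
    {"grip": 0.42,"xyz": [-25,81,0],"angular": [0,0,0.57]},
    {"grip": 0.42,"xyz": [-37,98,0],"angular": [0,0,0.71]},
    {"grip": 0.42,"xyz": [-52,113,0],"angular": [0,0,0.85]},
    {"grip": 0.42,"xyz": [-69,126,0],"angular": [0,0,1.0]},
    {"grip": 0.42,"xyz": [-88,136,0],"angular": [0,0,1.14]},
    {"grip": 0.42,"xyz": [-108,143,0],"angular": [0,0,1.28]},
    {"grip": 0.42,"xyz": [-129,148,0],"angular": [0,0,1.42]},
  ],
)

```text
time_s: 24.85
tcp_pos: [0.4985, -0.0153, 0.1251]
ee_rot: [[-0.868, 0.497, -0.005], [0.497, 0.868, -0.002], [0.003, -0.005, -1.0]]
wrist_force: [0.1, -5.0, 2.3]
gripper_width: 0.422
gripper_force: 2.3
```

>>> move_arm(
  series=[
    {"grip": 0.42,"xyz": [-2,21,0],"angular": [0,0,0.14]},
    {"grip": 0.42,"xyz": [-7,42,0],"angular": [0,0,0.29]},
    {"grip": 0.42,"xyz": [-14,62,0],"angular": [0,0,0.43]},
  ],
)

```text
time_s: 25.15
tcp_pos: [0.5405, 0.0316, 0.1246]
ee_rot: [[-0.581, 0.814, -0.008], [0.814, 0.581, -0.003], [0.003, -0.008, -1.0]]
wrist_force: [-2.4, -5.1, 2.4]
gripper_width: 0.422
gripper_force: 2.4
```

```bash
python3 st.py
```

```text
r 148.8 h 1.176 toolh 1.176 Ftan -5.0 Frad -2.8 t 25.1 z 0.1246 0.42 2.4 [  21.   21.  -20.   -0.  -49. -165.]
```

>>> move_arm(
  series=[
    {"grip": 0.42,"xyz": [-2,-21,0],"angular": [0,0,-0.14]},
    {"grip": 0.42,"xyz": [-7,-42,0],"angular": [0,0,-0.29]},
    {"grip": 0.42,"xyz": [-14,-62,0],"angular": [0,0,-0.43]},
    {"grip": 0.42,"xyz": [-25,-81,0],"angular": [0,0,-0.57]},
    {"grip": 0.42,"xyz": [-37,-98,0],"angular": [0,0,-0.71]},
    {"grip": 0.42,"xyz": [-52,-113,0],"angular": [0,0,-0.85]},
    {"grip": 0.42,"xyz": [-69,-126,0],"angular": [0,0,-1.0]},
    {"grip": 0.42,"xyz": [-88,-136,0],"angular": [0,0,-1.14]},
    {"grip": 0.42,"xyz": [-108,-143,0],"angular": [0,0,-1.28]},
    {"grip": 0.42,"xyz": [-129,-148,0],"angular": [0,0,-1.42]},
  ],
)

```text
time_s: 26.15
tcp_pos: [0.4982, -0.1595, 0.1253]
ee_rot: [[-0.887, -0.462, -0.001], [-0.462, 0.887, 0.0], [0.001, 0.001, -1.0]]
wrist_force: [0.7, 2.2, -0.0]
gripper_width: 0.416
gripper_force: 0.9
```

>>> move_arm(
  series=[
    {"grip": 0.42,"xyz": [-2,-21,0],"angular": [0,0,-0.14]},
    {"grip": 0.42,"xyz": [-7,-42,0],"angular": [0,0,-0.29]},
    {"grip": 0.42,"xyz": [-14,-62,0],"angular": [0,0,-0.43]},
  ],
)

```text
time_s: 26.45
tcp_pos: [0.5385, -0.2083, 0.1248]
ee_rot: [[-0.614, -0.789, -0.004], [-0.789, 0.614, 0.0], [0.002, 0.003, -1.0]]
wrist_force: [1.0, 3.8, -0.4]
gripper_width: 0.421
gripper_force: 1.2
```

>>> move_arm(
  series=[
    {"grip": 0.42,"xyz": [-2,21,0],"angular": [0,0,0.14]},
    {"grip": 0.42,"xyz": [-7,42,0],"angular": [0,0,0.29]},
    {"grip": 0.42,"xyz": [-14,62,0],"angular": [0,0,0.43]},
    {"grip": 0.42,"xyz": [-25,81,0],"angular": [0,0,0.57]},
    {"grip": 0.42,"xyz": [-37,98,0],"angular": [0,0,0.71]},
    {"grip": 0.42,"xyz": [-52,113,0],"angular": [0,0,0.85]},
    {"grip": 0.42,"xyz": [-69,126,0],"angular": [0,0,1.0]},
    {"grip": 0.42,"xyz": [-88,136,0],"angular": [0,0,1.14]},
  ],
)

```text
time_s: 27.25
tcp_pos: [0.4853, -0.055, 0.125]
ee_rot: [[-0.971, 0.239, -0.004], [0.239, 0.971, -0.002], [0.003, -0.003, -1.0]]
wrist_force: [0.3, -5.0, -0.7]
gripper_width: 0.422
gripper_force: 2.4
```

```bash
python3 st.py
```

```text
r 145.9 h 0.464 toolh 0.466 Ftan -4.8 Frad -1.4 t 27.2 z 0.1250 0.42 2.4 [  13.   17.  -28.    0.  -46. -117.]
```

>>> move_arm(
  series=[
    {"grip": 0.42,"xyz": [-2,21,0],"angular": [0,0,0.14]},
    {"grip": 0.42,"xyz": [-5,42,0],"angular": [0,0,0.29]},
    {"grip": 0.42,"xyz": [-12,62,0],"angular": [0,0,0.43]},
    {"grip": 0.42,"xyz": [-22,81,0],"angular": [0,0,0.57]},
    {"grip": 0.42,"xyz": [-34,98,0],"angular": [0,0,0.71]},
  ],
)

```text
time_s: 27.75
tcp_pos: [0.5411, 0.0321, 0.1248]
ee_rot: [[-0.582, 0.813, -0.006], [0.813, 0.582, -0.003], [0.001, -0.006, -1.0]]
wrist_force: [-2.1, -5.9, 1.7]
gripper_width: 0.425
gripper_force: 2.3
```

```bash
python3 st.py
```

```text
r 148.9 h 1.181 toolh 1.175 Ftan -5.2 Frad -3.6 t 27.8 z 0.1248 0.42 2.3 [  21.   21.  -20.    0.  -49. -165.]
```

>>> move_arm(
  series=[
    {"grip": 0.42,"xyz": [-2,-21,0],"angular": [0,0,-0.14]},
    {"grip": 0.42,"xyz": [-7,-42,0],"angular": [0,0,-0.29]},
    {"grip": 0.42,"xyz": [-14,-62,0],"angular": [0,0,-0.43]},
    {"grip": 0.42,"xyz": [-25,-81,0],"angular": [0,0,-0.57]},
    {"grip": 0.42,"xyz": [-37,-98,0],"angular": [0,0,-0.71]},
    {"grip": 0.42,"xyz": [-52,-113,0],"angular": [0,0,-0.85]},
    {"grip": 0.42,"xyz": [-69,-126,0],"angular": [0,0,-1.0]},
    {"grip": 0.42,"xyz": [-88,-136,0],"angular": [0,0,-1.14]},
    {"grip": 0.42,"xyz": [-108,-143,0],"angular": [0,0,-1.28]},
    {"grip": 0.42,"xyz": [-129,-148,0],"angular": [0,0,-1.42]},
  ],
)

```text
time_s: 28.75
tcp_pos: [0.4977, -0.159, 0.1252]
ee_rot: [[-0.887, -0.462, -0.002], [-0.462, 0.887, 0.0], [0.001, 0.001, -1.0]]
wrist_force: [0.6, 2.8, -0.4]
gripper_width: 0.42
gripper_force: 1.4
```

>>> move_arm(
  series=[
    {"grip": 0.42,"xyz": [-2,-21,0],"angular": [0,0,-0.14]},
    {"grip": 0.42,"xyz": [-7,-42,0],"angular": [0,0,-0.29]},
    {"grip": 0.42,"xyz": [-14,-62,0],"angular": [0,0,-0.43]},
  ],
)

```text
time_s: 29.05
tcp_pos: [0.5381, -0.2077, 0.1248]
ee_rot: [[-0.614, -0.789, -0.004], [-0.789, 0.614, 0.0], [0.002, 0.003, -1.0]]
wrist_force: [-0.9, 4.2, 1.0]
gripper_width: 0.416
gripper_force: 1.6
```

>>> move_arm(
  series=[
    {"grip": 0.42,"xyz": [-2,21,0],"angular": [0,0,0.14]},
    {"grip": 0.42,"xyz": [-7,42,0],"angular": [0,0,0.29]},
    {"grip": 0.42,"xyz": [-14,62,0],"angular": [0,0,0.43]},
    {"grip": 0.42,"xyz": [-25,81,0],"angular": [0,0,0.57]},
  ],
)

```text
time_s: 29.45
tcp_pos: [0.4922, -0.142, 0.1251]
ee_rot: [[-0.946, -0.325, 0.003], [-0.325, 0.946, -0.009], [0.0, -0.009, -1.0]]
wrist_force: [10.8, -37.8, -17.5]
gripper_width: 0.42
gripper_force: 19.4
```

>>> move_arm(
  series=[
    {"grip": 0.42,"xyz": [-2,21,0],"angular": [0,0,0.14]},
    {"grip": 0.42,"xyz": [-7,42,0],"angular": [0,0,0.29]},
    {"grip": 0.42,"xyz": [-14,62,0],"angular": [0,0,0.43]},
  ],
)

```text
time_s: 29.75
tcp_pos: [0.4826, -0.0773, 0.1251]
ee_rot: [[-0.995, 0.099, -0.004], [0.099, 0.995, -0.007], [0.003, -0.007, -1.0]]
wrist_force: [5.7, -29.5, -9.2]
gripper_width: 0.418
gripper_force: 15.1
```

```bash
python3 st.py
```

```text
r 144.9 h 0.309 toolh 0.324 Ftan -28.9 Frad -8.1 t 29.8 z 0.1251 0.42 15.1 [  10.   17.  -28.    0.  -46. -106.]
```

>>> move_arm(
  series=[
    {"grip": 0.42,"xyz": [-1,-15,0],"angular": [0,0,-0.1]},
    {"grip": 0.42,"xyz": [-4,-30,0],"angular": [0,0,-0.2]},
    {"grip": 0.42,"xyz": [-9,-50,0],"angular": [0,0,-0.35]},
    {"grip": 0.42,"xyz": [-18,-70,0],"angular": [0,0,-0.5]},
    {"grip": 0.42,"xyz": [-29,-88,0],"angular": [0,0,-0.65]},
  ],
)

```text
time_s: 30.25
tcp_pos: [0.5037, -0.1651, 0.125]
ee_rot: [[-0.847, -0.532, -0.002], [-0.532, 0.847, 0.0], [0.001, 0.001, -1.0]]
wrist_force: [0.4, 3.8, -0.3]
gripper_width: 0.42
gripper_force: 1.1
```

```bash
python3 st.py
```

```text
r 144.6 h -0.325 toolh -0.335 Ftan 3.0 Frad -2.3 t 30.2 z 0.1250 0.42 1.1 [ -1.  20. -22.  -0. -48. -57.]
```

>>> move_arm(
  series=[
    {"grip": 0.42,"xyz": [0,8,0],"angular": [0,0,0.05]},
    {"grip": 0.42,"xyz": [-1,15,0],"angular": [0,0,0.1]},
    {"grip": 0.42,"xyz": [-2,22,0],"angular": [0,0,0.15]},
  ],
)

```text
time_s: 30.55
tcp_pos: [0.4946, -0.1454, 0.1253]
ee_rot: [[-0.92, -0.392, 0.0], [-0.392, 0.92, -0.001], [0.0, -0.001, -1.0]]
wrist_force: [1.1, -1.0, -0.1]
gripper_width: 0.424
gripper_force: 0.9
```

```bash
python3 st.py
```

```text
r 143.7 h -0.175 toolh -0.177 Ftan -1.3 Frad -0.6 t 30.6 z 0.1253 0.42 0.9 [  2.  19. -24.   0. -47. -69.]
```

Idle swing is normal. I'll drive gently forward in small steps to find the hard stop.

>>> move_arm(
  series=[
    {"grip": 0.42,"xyz": [0,6,0],"angular": [0,0,0.04]},
    {"grip": 0.42,"xyz": [-1,12,0],"angular": [0,0,0.08]},
  ],
)

```text
time_s: 30.75
tcp_pos: [0.4903, -0.1338, 0.1252]
ee_rot: [[-0.948, -0.318, -0.001], [-0.318, 0.948, -0.001], [0.001, -0.001, -1.0]]
wrist_force: [0.3, -2.9, -0.3]
gripper_width: 0.422
gripper_force: 1.0
```

>>> move_arm(
  series=[
    {"grip": 0.42,"xyz": [0,6,0],"angular": [0,0,0.04]},
    {"grip": 0.42,"xyz": [-1,12,0],"angular": [0,0,0.08]},
  ],
)

```text
time_s: 30.95
tcp_pos: [0.487, -0.1222, 0.1252]
ee_rot: [[-0.971, -0.241, -0.002], [-0.241, 0.971, -0.001], [0.002, -0.001, -1.0]]
wrist_force: [-1.1, -1.4, 0.4]
gripper_width: 0.421
gripper_force: 1.1
```

>>> move_arm(
  series=[
    {"grip": 0.42,"xyz": [0,6,0],"angular": [0,0,0.04]},
    {"grip": 0.42,"xyz": [-1,12,0],"angular": [0,0,0.08]},
  ],
)

```text
time_s: 31.15
tcp_pos: [0.4848, -0.1103, 0.1251]
ee_rot: [[-0.987, -0.163, -0.003], [-0.163, 0.987, -0.001], [0.003, -0.001, -1.0]]
wrist_force: [-1.0, -2.2, 0.7]
gripper_width: 0.42
gripper_force: 1.1
```

```bash
python3 st.py
```

```text
r 143.7 h 0.080 toolh 0.062 Ftan -2.0 Frad 1.3 t 31.1 z 0.1251 0.42 1.1 [  6.  17. -27.   0. -46. -87.]
```

>>> move_arm(
  series=[
    {"grip": 0.42,"xyz": [0,6,0],"angular": [0,0,0.04]},
    {"grip": 0.42,"xyz": [-1,12,0],"angular": [0,0,0.08]},
  ],
)

```text
time_s: 31.35
tcp_pos: [0.4836, -0.099, 0.1251]
ee_rot: [[-0.996, -0.084, -0.004], [-0.084, 0.996, -0.003], [0.004, -0.002, -1.0]]
wrist_force: [-0.5, -9.1, -1.1]
gripper_width: 0.423
gripper_force: 4.5
```

>>> move_arm(
  series=[
    {"grip": 0.42,"xyz": [0,6,0],"angular": [0,0,0.04]},
    {"grip": 0.42,"xyz": [-1,12,0],"angular": [0,0,0.08]},
  ],
)

```text
time_s: 31.55
tcp_pos: [0.4833, -0.0887, 0.1251]
ee_rot: [[-1.0, -0.005, -0.005], [-0.005, 1.0, -0.005], [0.005, -0.005, -1.0]]
wrist_force: [0.9, -18.3, -1.2]
gripper_width: 0.421
gripper_force: 9.2
```

>>> move_arm(
  series=[
    {"grip": 0.42,"xyz": [0,6,0],"angular": [0,0,0.04]},
    {"grip": 0.42,"xyz": [-1,12,0],"angular": [0,0,0.08]},
  ],
)

```text
time_s: 31.75
tcp_pos: [0.4838, -0.0784, 0.125]
ee_rot: [[-0.997, 0.075, -0.006], [0.075, 0.997, -0.008], [0.006, -0.009, -1.0]]
wrist_force: [1.0, -27.1, -2.7]
gripper_width: 0.426
gripper_force: 13.5
```

```bash
python3 st.py
```

```text
r 143.6 h 0.302 toolh 0.300 Ftan -26.9 Frad -3.1 t 31.8 z 0.1250 0.43 13.5 [  10.   17.  -28.    1.  -46. -105.]
```

The force rises steadily against a hard stop at about 27 N on the lever, so the screw is tight. I'll back off to relieve it, open the gripper and lift clear.

>>> move_arm(
  series=[
    {"grip": 0.42,"xyz": [-1,-12,0],"angular": [0,0,-0.08]},
    {"grip": 0.42,"xyz": [-3,-27,0],"angular": [0,0,-0.18]},
    {"grip": 1,"xyz": [-3,-27,0],"angular": [0,0,-0.18]},
    {"grip": 1,"xyz": [-3,-27,0],"angular": [0,0,-0.18]},
    {"grip": 1,"xyz": [-3,-27,0],"angular": [0,0,-0.18]},
    {"grip": 1,"xyz": [-3,-27,0],"angular": [0,0,-0.18]},
    {"grip": 1,"xyz": [-3,-27,-45],"angular": [0,0,-0.18]},
    {"grip": 1,"xyz": [-3,-27,-90],"angular": [0,0,-0.18]},
    {"grip": 1,"xyz": [-3,-27,-135],"angular": [0,0,-0.18]},
    {"grip": 1,"xyz": [-3,-27,-160],"angular": [0,0,-0.18]},
  ],
)

```text
time_s: 32.75
tcp_pos: [0.4875, -0.1007, 0.2885]
ee_rot: [[-0.994, -0.105, 0.003], [-0.105, 0.994, -0.001], [-0.003, -0.001, -1.0]]
wrist_force: [0.4, -0.1, -0.2]
gripper_width: 0.982
gripper_force: 0.0
```

```bash
python3 - <<'E'
from st import *
print(delta(s,[*W(0,5),.305],Rt(0)))
E
```

```text
r 139.9 h 0.145 toolh 0.120 Ftan -0.1 Frad -0.4 t 32.8 z 0.2885 0.98 0.0 [  7.   8. -13.   0. -69. -91.]
(array([-139.3,    1.4,  -16. ]), array([-0.001,  0.003, -0.12 ]))
```

>>> move_arm(
  series=[
    {"grip": 1,"xyz": [-45,0,-16],"angular": [0,0,-0.04]},
    {"grip": 1,"xyz": [-90,1,-16],"angular": [0,0,-0.08]},
    {"grip": 1,"xyz": [-139,1,-16],"angular": [0,0,-0.12]},
    {"grip": 1,"xyz": [-139,1,-16],"angular": [0,0,-0.12]},
    {"grip": 1,"xyz": [-139,1,-16],"angular": [0,0,-0.12]},
  ],
)

```text
time_s: 33.25
tcp_pos: [0.6248, -0.0848, 0.2976]
ee_rot: [[-0.975, -0.223, -0.007], [-0.223, 0.975, -0.001], [0.007, 0.001, -1.0]]
wrist_force: [-1.0, 0.1, 0.2]
gripper_width: 0.997
gripper_force: 0.0
```

```bash
python3 - <<'E'
from h import *
from lsd import lsd
from station import r
c=snap(r,"wrist","pics/w8.npz");lsd("pics/w8.npz")
# lever angle, then tab: bright/dark profile across the lever at r=72, z=.158
g=cv2.cvtColor(c["img"],cv2.COLOR_RGB2GRAY)
row=[]
for hh in np.arange(-.3,.5,.05):
    q=proj(c,[*W(-150*np.cos(hh),150*np.sin(hh)),.122])[0].round().astype(int);row.append(int(g[q[1],q[0]]) if 0<=q[1]<384 else -1)
print(row)
c2=np.load("pics/w2.npz");g2=cv2.cvtColor(c2["img"],cv2.COLOR_RGB2GRAY)
def prof(c,g,h,rr):
    L=np.array([-np.cos(h),np.sin(h)]);n=np.array([np.sin(h),np.cos(h)])
    return [int(g[tuple(proj(c,[*W(*(L*rr+n*t)),.161])[0].round().astype(int)[::-1])]) for t in range(-28,29,2)]
for rr in(66,72,78): print("before",prof(c2,g2,.08,rr));
for h in(.05,.12):
  for rr in(66,72,78): print("now",h,prof(c,g,h,rr))
E
```

```text
tube [[-66.5, -7.5], [-99.6, -4.1]] len 24 dir x -0.101
   stop [[94.0, 47.1], [94.5, 15.7]] len 20 dir y 0.015
   tube [[-46.9, 38.6], [-13.0, 36.2]] len 23 dir x -0.070
   stop [[54.9, -61.3], [54.9, -19.1]] len 28 dir y -0.002
   stop [[63.1, -17.3], [63.9, 36.7]] len 35 dir y -0.016
   stop [[66.0, 60.1], [70.6, 27.1]] len 22 dir y 0.139
   stop [[73.8, -31.0], [74.1, 33.0]] len 41 dir y -0.005
   stop [[68.4, 25.3], [67.1, -9.6]] len 23 dir y -0.038
[154, 151, 151, 147, 151, 38, 39, 40, 46, 52, 147, 148, 65, 57, 152, 243]
before [149, 151, 149, 167, 172, 178, 175, 176, 180, 132, 112, 107, 86, 144, 88, 91, 111, 97, 103, 118, 173, 182, 178, 181, 205, 200, 200, 227, 225]
before [153, 150, 146, 115, 111, 183, 172, 176, 96, 119, 110, 98, 152, 102, 106, 103, 109, 102, 97, 136, 180, 182, 172, 200, 200, 198, 230, 228, 229]
before [150, 153, 116, 120, 119, 115, 111, 167, 117, 115, 88, 83, 85, 75, 79, 99, 102, 90, 95, 111, 184, 180, 87, 47, 48, 50, 55, 57, 56]
now 0.05 [149, 149, 147, 149, 150, 80, 97, 98, 110, 110, 113, 67, 72, 81, 92, 100, 91, 95, 73, 124, 88, 156, 178, 149, 157, 170, 169, 198, 197]
now 0.05 [150, 149, 148, 147, 148, 147, 163, 173, 173, 169, 182, 77, 72, 74, 101, 100, 101, 102, 106, 99, 105, 169, 87, 160, 175, 150, 159, 196, 196]
now 0.05 [150, 149, 149, 145, 141, 146, 168, 176, 176, 172, 179, 129, 72, 74, 91, 96, 75, 90, 111, 95, 99, 129, 174, 175, 181, 180, 168, 34, 38]
now 0.12 [148, 149, 151, 148, 139, 166, 167, 166, 113, 67, 72, 83, 92, 100, 91, 95, 86, 115, 98, 165, 163, 125, 108, 105, 119, 198, 196, 197, 196]
now 0.12 [152, 151, 153, 155, 172, 177, 175, 172, 162, 65, 70, 100, 99, 102, 100, 104, 100, 92, 174, 89, 140, 176, 155, 139, 185, 198, 197, 196, 196]
now 0.12 [144, 247, 145, 168, 176, 176, 172, 179, 129, 73, 74, 91, 96, 75, 90, 111, 95, 99, 138, 172, 175, 177, 176, 166, 72, 86, 217, 237, 231]
```

```bash
python3 - <<'E'
from tube import *
c=np.load("pics/w8.npz");c7=np.load("pics/w7.npz")
for y in(-12,25):
    q=tuple(int(v) for v in proj(c,[*W(-70,y),.034])[0].round())
    for tol in(10,18): run("pics/w8.npz",q,tol)
# direct edge profiles on side & near edges, sub-pixel by gradient, both pictures
for nm,cc in(("w7",c7),("w8",c)):
    g=cv2.GaussianBlur(cv2.cvtColor(cc["img"],cv2.COLOR_RGB2GRAY).astype(np.float32),(3,3),0)
    def edge(pts):
        uv=proj(cc,[[*W(*p),.034] for p in pts]).astype(np.float32)
        v=cv2.remap(g,uv[:,:1],uv[:,1:],cv2.INTER_LINEAR).ravel();d=np.abs(np.diff(v));k=d.argmax();return pts[k],round(float(d[k]),1)
    for lab,gen in(("right",lambda x:[(x,y) for y in np.arange(-34,-8,.5)]),("left",lambda x:[(x,y) for y in np.arange(28,48,.5)])):
        print(nm,lab,[(x,edge(gen(x))[0][1],edge(gen(x))[1]) for x in range(-85,-25,10)])
    print(nm,"near",[(y,edge([(x,y) for x in np.arange(-106,-80,.5)])[0][0],edge([(x,y) for x in np.arange(-106,-80,.5)])[1]) for y in range(-18,38,5)])
E
```

```text
pics/w8.npz 10 51 [[-91, -6], [-90, -19], [-66, -19], [-66, -9]] colour [174 172 173]
pics/w8.npz 18 51 [[-91, -6], [-90, -19], [-66, -19], [-67, -7]] colour [174 172 173]
pics/w8.npz 10 18 [[-72, 26], [-59, 19]] colour [92 92 90]
pics/w8.npz 18 21 [[-72, 26], [-57, 19]] colour [92 92 90]
w7 right [(-85, np.float64(-28.5), 10.9), (-75, np.float64(-20.5), 3.3), (-65, np.float64(-21.0), 3.5), (-55, np.float64(-29.0), 6.0), (-45, np.float64(-22.0), 15.4), (-35, np.float64(-23.0), 13.1)]
w7 left [(-85, np.float64(39.5), 17.0), (-75, np.float64(45.5), 6.0), (-65, np.float64(38.5), 3.9), (-55, np.float64(38.5), 4.5), (-45, np.float64(38.5), 4.4), (-35, np.float64(39.0), 4.4)]
w7 near [(-18, np.float64(-92.0), 21.5), (-13, np.float64(-93.5), 17.2), (-8, np.float64(-98.5), 11.5), (-3, np.float64(-92.0), 10.4), (2, np.float64(-92.0), 10.2), (7, np.float64(-92.0), 9.9), (12, np.float64(-92.0), 10.8), (17, np.float64(-91.5), 10.3), (22, np.float64(-91.5), 10.9), (27, np.float64(-95.5), 7.4), (32, np.float64(-92.0), 26.9), (37, np.float64(-103.0), 27.0)]
w8 right [(-85, np.float64(-25.5), 10.3), (-75, np.float64(-9.0), 4.5), (-65, np.float64(-9.0), 6.4), (-55, np.float64(-28.5), 6.4), (-45, np.float64(-26.5), 7.5), (-35, np.float64(-34.0), 11.1)]
w8 left [(-85, np.float64(39.0), 21.6), (-75, np.float64(30.5), 10.2), (-65, np.float64(33.5), 4.4), (-55, np.float64(38.5), 13.4), (-45, np.float64(37.0), 12.2), (-35, np.float64(39.0), 7.0)]
w8 near [(-18, np.float64(-92.5), 19.5), (-13, np.float64(-93.0), 20.2), (-8, np.float64(-92.0), 12.8), (-3, np.float64(-101.5), 6.2), (2, np.float64(-82.0), 3.1), (7, np.float64(-87.0), 5.2), (12, np.float64(-96.5), 6.1), (17, np.float64(-96.5), 5.1), (22, np.float64(-99.0), 6.3), (27, np.float64(-100.0), 19.5), (32, np.float64(-92.0), 25.6), (37, np.float64(-103.0), 29.8)]
```

```bash
python3 -c "
from station import r
print(r.finish_job())"
```

```text
the job is handed in; nothing more can be done
None
```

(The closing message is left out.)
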